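Unload and reload a drilling jig with a flatted disc

ROBOT

A 7-joint arm with a two-finger parallel gripper is mounted at the origin on the work surface. World frame = base frame: x ahead of the robot, y to its left, z up, the work surface at z = 0. Lengths are in mm, angles in rad, forces in N, time in s.
With the tool pointing down it reaches from about 425 to 875 mm from the base axis. Payload 8.4 kg.
Tool frame: the origin (TCP) lies at the centre of the arm's flange, where the gripper is bolted on; the fingertips stand 182 mm ahead of it and the grasp point (between the pads) lies 164 mm ahead of it; z points along the fingers, y is the direction in which the jaws open and shut (so a half turn about z gives the same grasp; the last joint's range is limited). The gripper opens to 87 mm and grips with 3 to 60 N. Pads are 19 mm wide; open, the fingers measure 117 mm over their backs; the gripper's body (75 mm by 190 mm) begins 51 mm behind the grasp point.
Start: joints at [1.052, 0.333, 0.04, 1.465, -0.013, 1.343, -0.059], TCP at [264.903, -593.549, 404.746] pointing down, gripper open.
Joint ranges: [-2.58, 2.58], [-0.38, 2.09], [-1.3, 1.39], [0.25, 2.4], [-1.5, 4.64], [0.08, 2.09], [-2.65, 2.65]. Speed limits (rad/s): [2.22, 2.22, 2.79, 2.79, 3.14, 3.14, 3.14].

INTERFACE

Orientations are given as a unit quaternion [w, x, y, z].
In Python, from plant import robot, viewer gives the robot as it stands.
- The arm moves only by the tool jog_arm, never from a script. Its argument "deltas" is a list of rows, each an object with "turn": the turn, a rotation vector about the tool's x, y, z in degrees, a list of three; "dp": the shift along the tool's x, y, z in m, a list of three; "grip": the finger opening in m, from 0 to 0.087. In form: [{"turn": [ax, ay, az], "dp": [tx, ty, tz], "grip": grip}, ...]. A call has 1 to 20 rows; each row shifts and turns the pose as measured when the row begins, along the tool's axes as they then stand; what a row does not reach is not made up. A row lasts 1/8 s, in which the tool goes at most 62.5 mm and 10.7 degrees, less where a joint would pass 70% of its speed; a pose out of reach is approached as far as the arm can. A call with a gripper value outside its range is refused whole. The fingers move at their own pace and stop on an object; "grip_force" is the grip in N (left out, the last holds). Time passes only in rows, so rows that do not move let the fingers close. It gives the time, the measured TCP pose, the force and the opening at its end, in the units of the state.
- robot.state(): the state, without advancing time (a new reading comes with each control period).
- viewer.capture(name): name is "side" or "top" or "wrist"; returns a dict with "frame" (420x560x3 uint8, red, green, blue), "z_map" (420x560 float32, mm along the optical axis (not along the pixel's ray), 0 where there is no reading), "camera_matrix" (3x3 intrinsics, pixels), "R" (3x3) and "t" (3): a world point X has camera coordinates R X + t; the wrist camera has in their place "mount" (4x4, takes a point from camera to tool coordinates, whose origin is the TCP and whose axes are the flange's). Camera axes: x right, y down, z forward; pixel columns grow to the right and rows downward; lengths in mm; the calibration is good to about 2 mm. The wrist camera is an equidistant fisheye: a pixel r from the principal point sees the ray r / f radians off the axis. A picture is of the moment at which its call begins: read the wrist's pose just before it.
- robot.finish_job(): hands the job in, once; it reports no verdict.
The state is a dict: "time": time; "joint_positions": joint angles; "dq": joint speeds; "joint_torque": joint torques, N m; "tcp_pos": TCP position; "tcp_rot": TCP orientation; "contact_force": force on the tool from outside, world axes, zero at the start; "wrist_torque": the same for the moment, N m; "finger_gap": finger opening in mm.
Only numpy, scipy, OpenCV 4.12 (cv2) and the standard library are available. Lean on these libraries where they do the work, as an engineer would, in place of code of your own. Each camera call takes 0.05 s, during which the arm holds its last target.

TASK

The bored disc sits flush in the jig's pocket: press the red knockout lever down to push it up out of the pocket, then take it out and lay it flat in the yellow tray. Next load the unbored disc that has a flat on its rim: turn it so that its flat matches the pocket's flat, lower it in and press it fully home, flush with the top of the jig, then swing the hold-down plate shut over it against its stop. Do not drop either disc from a height, and leave the full-round disc, try square, sanding block and pencil where they lie.

Things in the scene. Friction and masses are not known exactly. Their poses are not given: they have to be found in the camera images.
- jig: Drilling jig screwed to the bench: a dark wooden block, top face 76 mm above the bench, on two cheeks over a base board. Origin on the bench under the pocket centre. The block reaches 60 mm to its -x, 90 mm to +x and 55 mm to either y side of the origin.
- pocket (a point): Centre of the jig's D-shaped pocket, level with the block's top face; axes as the jig's. The pocket is a circle of radius 31.2 mm cut by a flat 23.2 mm from the centre on the -x side, 20 mm deep. In its floor lies the 26 mm round steel head of the knockout rod.
- rod (a joint): Height (m) of the knockout rod's head: 0 = down, just under the pocket floor; 0.0135 = fully up: a disc on it then stands 13 mm proud of the block's top, still 7 mm in the pocket. Moves with the lever and stays where it is left (stiff): 3 to 4 N straight down on the head, or on a disc resting on it, pushes it back down.
- pad (a point): Centre of the top of the lever's red press pad, 32 x 32 mm, 146 mm to the +y side of the pocket centre, 44 mm above the bench while the rod is down. The lever is a rocker under the jig: pressing the pad 16 mm straight down (3 to 4 N, to a firm stop, top then 28 mm above the bench) raises the rod fully. It stays where it is left.
- bored_c (a point): Finished disc, brown beech with a 35 mm wide, 14 mm deep bore in its upper face; starts seated flush in the pocket. Diameter 60 mm, 20 mm thick, one flat on its rim 22 mm from the centre, facing its own -x; 60 mm wide across the round sides (along its y). 32 g. This point: its centre, half-way up.
- blank_c (a point): Blank to load: pale plywood disc, no bore, a small pencilled cross on top. Diameter 60 mm, 20 mm thick, edges chamfered 1.5 mm, one flat on its rim 22 mm from the centre, facing its own -x. Lies on the bench, about 40 g. This point: its centre, half-way up. With its yaw equal to the pocket's it fits with 1.2 mm clearance all round; when home its centre is 10 mm below the point pocket.
- pivot (a point): Axis of the hold-down plate's upright pivot, at the plate's underside (2 mm over the block's top), 75 mm to the +x side of the pocket centre.
- plate (a joint): Angle (rad) of the aluminium hold-down plate: 0 = shut against its stop, its round opening over the disc; grows as it swings open, anticlockwise seen from above, over the jig's -y side, up to 2.0. Starts open by 1.4 to 1.9. 6 mm thick, 2 mm over the block, so it passes only over a disc that is home. Stays where it is left; takes about 1 N at the knob.
- knob (a point): Middle of the black upright round knob near the plate's free end: 20 mm diameter, 26 mm tall, top 110 mm above the bench, 135 mm from the pivot. With the plate shut it is 60 mm to the -x side of the pocket centre.
- round_c (a point): Another pale plywood disc, 60 mm across and 20 mm thick, fully round: no flat has been cut on it yet, so it does not fit. A bystander on the bench. Its centre, half-way up.
- tray_in (a point): Centre of the inner floor (4 mm above the bench) of the open yellow plastic tray for finished discs, 200 mm (its x) by 180 mm (its y), walls 30 mm high and 4 mm thick. Loose, 350 g.
- square: Bystander: try square lying flat, steel blade 150 mm and wooden stock 100 mm. Origin at the inner end of the blade, on the bench.
- sander: Bystander: cork sanding block 110 x 65 x 28 mm. Origin at the centre of its underside.
- pencil: Bystander: flat green carpenter's pencil 175 mm long, 7 mm thick. Origin at the middle of its underside.
There are look-alikes about, which are no part of the job. Leave any blue or pink look-alike of the part that bears bored_c alone.

How it is judged (in metres and radians):
On the way, in this order (a step that is already met when the one before it is completed fails the run):
1. the knockout rod is raised and has pushed the bored disc up out of the pocket by at least 8 mm (value of joint rod above 0.008 m and z of bored_c in the frame of pocket above -0.002 m and horizontal distance between bored_c and pocket below 0.006 m), for 0.1 s.
2. the bored disc lies flat in the tray, let go (z of bored_c in the frame of tray_in below 0.014 m and x of bored_c in the frame of tray_in between -0.075 and 0.075 m and y of bored_c in the frame of tray_in between -0.065 and 0.065 m and angle between bored_c's own z axis and vertical below 0.1 rad and contact force between the fingers and bored below 0.1 N), for 0.2 s.
3. the flatted blank is home in the pocket, flats matched and flush with the jig's top (z of blank_c in the frame of pocket below -0.008 m and horizontal distance between blank_c and pocket below 0.004 m and angle between the x axis of blank_c and the x axis of pocket, either way round below 0.12 rad and angle between blank_c's own z axis and vertical below 0.06 rad), for 0.2 s.
At the end, for the whole second after the job is handed in: The flatted blank is home in the pocket with its flat at the pocket's flat (within 0.12 rad), its top within 2 mm of flush and its centre within 4 mm; the hold-down plate is shut (within 0.08 rad of its stop); the bored disc lies flat on the floor of the tray; both discs at rest (all of step 3 and value of joint plate below 0.08 rad and z of bored_c in the frame of tray_in below 0.014 m and x of bored_c in the frame of tray_in between -0.075 and 0.075 m and y of bored_c in the frame of tray_in between -0.065 and 0.065 m and angle between bored_c's own z axis and vertical below 0.1 rad and linear speed of each of bored, blank below 0.02 m/s); the robot touches nothing.
It fails at once if the bored disc is let go more than about 40 mm above the tray or bench (height (world z) of bored_c above 0.055 m and horizontal distance between bored_c and pocket above 0.08 m and contact force between the fingers and bored below 0.05 N).
It fails at once if the blank is let go more than about 25 mm above the jig, or 40 mm above the bench (height (world z) of blank_c above 0.055 m and (horizontal distance between blank_c and pocket above 0.08 m or height (world z) of blank_c above 0.11 m) and contact force between the fingers and blank below 0.05 N).
It fails at once if the full-round disc, try square, sanding block or pencil is moved by more than 20 mm (distance of any of round_c, square, sander, pencil from where it was at the start of the episode above 0.02 m).
It also fails if it takes over 72 s, if anything falls off the work surface, if the arm or the gripper's body presses on something with over 40 N, if the wrist force passes 120 N, or if a joint passes its speed limit or range.

## Working session

There is one attempt and no reset: what is moved stays moved. The work goes in short steps, Python scripts to look and compute and a tool call to move; the robot and the scene stay as the last step left them, time stands still between calls to the robot, and variables do not carry over. Pictures are saved under pics/ and viewed, and the job is handed in when it is done.

Besides the shell and the picture viewer there is one more tool, called after "Emit:" as name(argument=value, ...) on one line, values as JSON. jog_arm: Moves the arm, as the interface text tells. Its arguments: {"type":"object","properties":{"deltas":{"type":"array","items":{"type":"object","properties":{"turn":{"type":"array","items":{"type":"number"}},"dp":{"type":"array","items":{"type":"number"}},"grip":{"type":"number"}}}},"grip_force":{"type":"number"}},"required":["deltas"]}

```bash
ls; mkdir -p pics
cat > h.py <<'E'
import numpy as np, cv2
from plant import robot, viewer
from scipy.spatial.transform import Rotation as Ro
def snap(n,fn):
    d=viewer.capture(n); cv2.imwrite('pics/'+fn+'.png',d['frame'][:,:,::-1]); 
    np.savez('pics/'+fn+'.npz',**d); return d
def world(d,u,v,z=None):
    # u,v arrays; plane at z, or depth
    K=d['camera_matrix'];R=d['R'];t=d['t']
    u=np.atleast_1d(u).astype(float);v=np.atleast_1d(v).astype(float)
    ray=np.stack([(u-K[0,2])/K[0,0],(v-K[1,2])/K[1,1],np.ones_like(u)],1)
    C=-R.T@t; rw=ray@R
    if z is None:
        s=d['z_map'][v.round().astype(int),u.round().astype(int)].astype(float)
    else: s=(z-C[2])/rw[:,2]
    return C+rw*s[:,None]
E
python3 - <<'E'
from h import *
for n in['side','top','wrist']:
    s=robot.state(); d=snap(n,n+'0'); print(n,{k:(v if np.size(v)<20 else v.shape) for k,v in d.items()})
print(s)
E
```

```text
pics
side {'frame': (420, 560, 3), 'z_map': (420, 560), 'camera_matrix': array([[407.75961698,   0.        , 276.15844628],
       [  0.        , 407.75961698, 212.012424  ],
       [  0.        ,   0.        ,   1.        ]]), 'R': array([[-0.97944458, -0.20101759,  0.01674033],
       [-0.13085376,  0.57002602, -0.81113971],
       [ 0.15351093, -0.79665693, -0.58461281]]), 't': array([ 536.32688052,  110.64193766, 1113.03230641])}
top {'frame': (420, 560, 3), 'z_map': (420, 560), 'camera_matrix': array([[400.42893144,   0.        , 274.20637766],
       [  0.        , 400.42893144, 214.01087173],
       [  0.        ,   0.        ,   1.        ]]), 'R': array([[-0.00885957, -0.99961543, -0.02627739],
       [-0.99470245,  0.01150131, -0.10215063],
       [ 0.10241357,  0.02523317, -0.99442182]]), 't': array([ 39.83282397, 569.55635647, 895.75657626])}
wrist {'frame': (420, 560, 3), 'z_map': (420, 560), 'camera_matrix': array([[325.1922621,   0.       , 279.7369096],
       [  0.       , 325.1922621, 208.1758446],
       [  0.       ,   0.       ,   1.       ]]), 'mount': array([[ 
[... 351 characters left out ...]
nt_positions': array([ 1.05179128,  0.33384034,  0.03984186,  1.46616652, -0.0134004 ,
        1.34327952, -0.05849218]), 'dq': array([ 0.00047301, -0.00167436,  0.00147194, -0.00049577,  0.00121816,
        0.00020803, -0.0018249 ]), 'joint_torque': array([ 4.26544793e-03, -6.57816339e+01,  1.34027123e+00, -4.04708183e+01,
       -5.95032494e-02,  4.10086638e-02,  3.11279314e-05]), 'tcp_pos': array([ 264.8762326 , -593.41722922,  403.95550065]), 'tcp_rot': array([-6.88346709e-04,  9.78048682e-01,  2.08375300e-01, -1.90014068e-04]), 'contact_force': array([ 1.14738166, -0.17789062, -0.37928117]), 'wrist_torque': array([ 0.02330544, -0.0507247 ,  0.00567726]), 'finger_gap': 87.06321917897971}
```

View pics/side0.png

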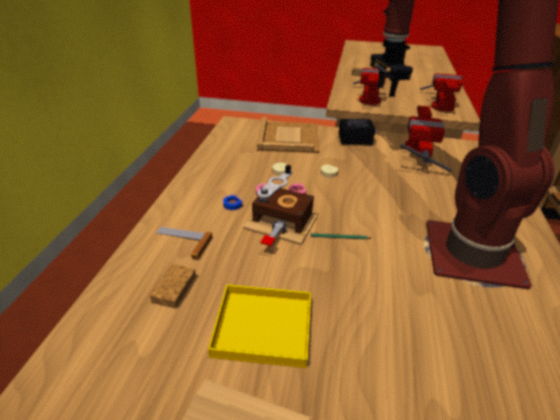

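View pics/top0.png

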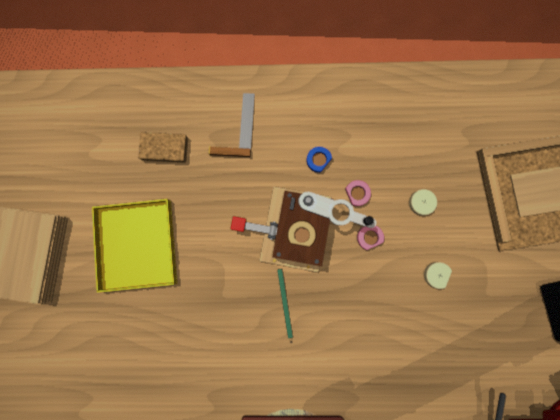

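Run:
```python
import cv2
a=cv2.imread('pics/top0.png')[140:300,200:460]; cv2.imwrite('pics/top0z.png',cv2.resize(a,None,fx=3,fy=3,interpolation=cv2.INTER_CUBIC))
a=cv2.imread('pics/side0.png')[140:270,200:400]; cv2.imwrite('pics/side0z.png',cv2.resize(a,None,fx=4,fy=4,interpolation=cv2.INTER_CUBIC))
```

```text
(no output)
```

View pics/top0z.png

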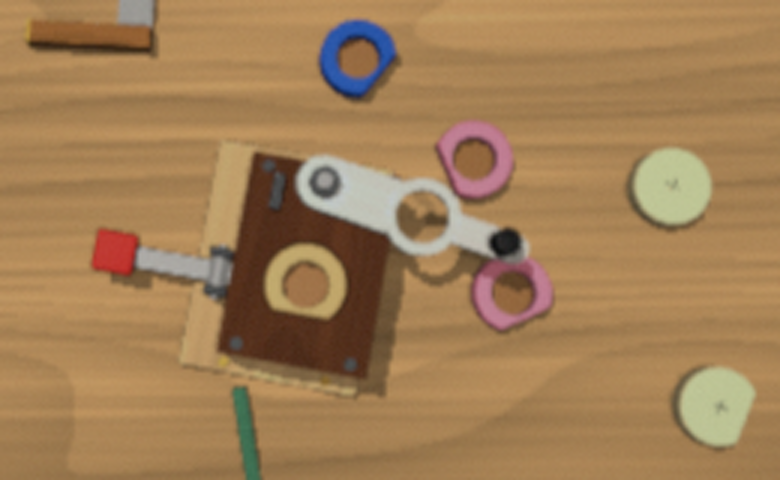

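View pics/side0z.png

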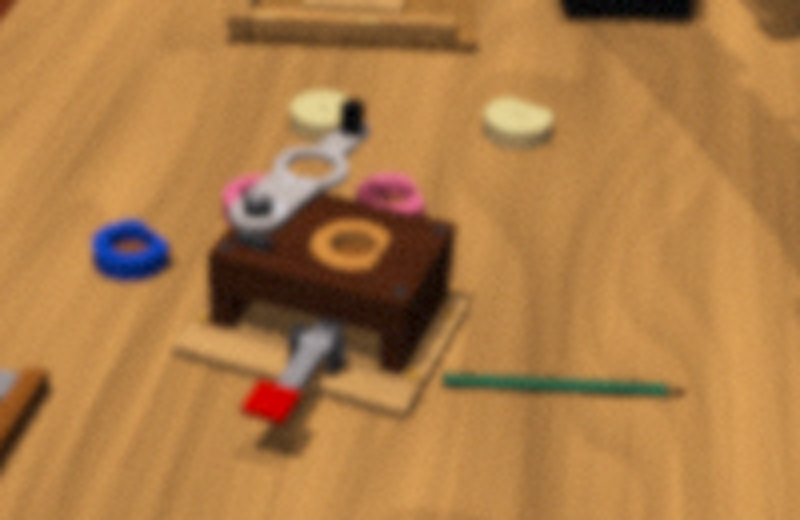

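View pics/wrist0.png

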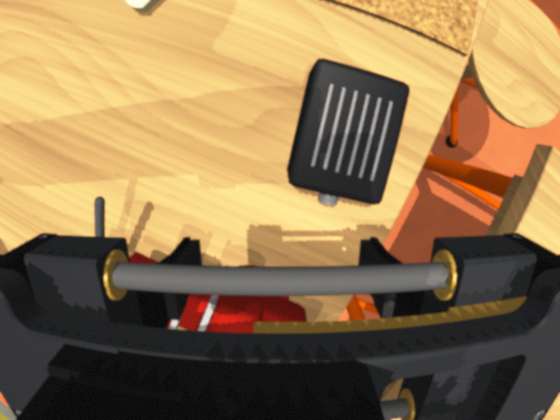

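Run:
```python
from h import *
d=dict(np.load('pics/top0.npz')); d2=dict(np.load('pics/side0.npz'))
def show(nm,P): print(nm,np.round(P,1).tolist())
def comp(d,m,near):
    n,l,s,c=cv2.connectedComponentsWithStats(m.astype(np.uint8))
    ids=[i for i in range(1,n) if s[i,4]>15]
    i=min(ids,key=lambda i:np.hypot(*(c[i]-near))); return l==i,s[i,4],c[i]
f=d['frame']; hsv=cv2.cvtColor(f,cv2.COLOR_RGB2HSV); H,S,V=[hsv[...,i].astype(int) for i in range(3)]
for p in [(302,224),(290,210),(347,225),(424,202),(438,270),(238,224),(130,240),(308,200),(341,200),(359,185)]: print(p,f[p[1],p[0]],hsv[p[1],p[0]],world(d,*p).round(1))
red=((H<6)|(H>174))&(S>180)&(V>120)
m,a,c=comp(d,red,(238,224)); show('pad',world(d,*c,44)); print(a,world(d,*c))
yel=(H>24)&(H<32)&(S>220)
m,a,c=comp(d,yel,(135,245));ct=max(cv2.findContours(m.astype(np.uint8),0,1)[0],key=cv2.contourArea)
r=cv2.minAreaRect(ct);b=cv2.boxPoints(r);B=world(d,b[:,0],b[:,1],34);show('tray34',B);show('c',B.mean(0));print(np.linalg.norm(B-np.roll(B,1,0),axis=1))
# side
f2=d2['frame'];h2=cv2.cvtColor(f2,cv2.COLOR_RGB2HSV).astype(int);H2,S2,V2=h2[...,0],h2[...,1],h2[...,2]
m,a,c=comp(d2,((H2<6)|(H2>174))&(S2>180)&(V2>120),(268,240)); show('pad side',world(d2,*c,44))
```

```text
(302, 224) [193 166 108] [ 20 112 193] [[542.7 -27.8  73.5]]
(290, 210) [71 41 27] [ 10 158  71] [[573.7  -1.9  75.2]]
(347, 225) [174 135  87] [ 17 128 174] [[ 544.8 -137.4    0. ]]
(424, 202) [161 165 126] [ 33  60 165] [[ 595.  -313.8   19.3]]
(438, 270) [189 196 149] [ 34  61 196] [[ 438.3 -338.5   18.2]]
(238, 224) [193  56  50] [  1 189 193] [[546.7 116.4  42.9]]
(130, 240) [190 194  51] [ 31 188 194] [[ 5.145e+02  3.805e+02 -2.000e-01]]
(308, 200) [159 155 152] [ 13  11 159] [[592.7 -40.6  94.7]]
(341, 200) [191 191 178] [ 30  17 191] [[ 593.4 -112.9   83.3]]
(359, 185) [152  98 112] [172  91 152] [[ 636.5 -164.4   21.9]]
pad [[547.4, 116.6, 44.0]]
170 [[547.51434706 116.69762534  42.98049408]]Traceback (most recent call last):
  File "<stdin>", line 13, in <module>
  File "<stdin>", line 7, in comp
ValueError: min() iterable argument is empty
```

```bash
cat >> h.py <<'E'
def comp(m,near,amin=15):
    n,l,s,c=cv2.connectedComponentsWithStats(m.astype(np.uint8))
    ids=[i for i in range(1,n) if s[i,4]>amin]
    i=min(ids,key=lambda i:np.hypot(*(c[i]-near))); return l==i,s[i,4],c[i]
def hsv(d):
    h=cv2.cvtColor(d['frame'],cv2.COLOR_RGB2HSV).astype(int); return h[...,0],h[...,1],h[...,2]
def outer(m):
    return max(cv2.findContours(m.astype(np.uint8),0,cv2.CHAIN_APPROX_NONE)[0],key=cv2.contourArea)[:,0,:]
def dfit(P,Rexp=30.):
    """robust circle w/ D flat from contour pts (world xy). returns centre, radius, flat dir, flat dist"""
    from scipy.optimize import least_squares
    P=P[:,:2]
    g=lambda p:np.hypot(P[:,0]-p[0],P[:,1]-p[1])-p[2]
    r=least_squares(g,[*((P.max(0)+P.min(0))/2),Rexp],loss='soft_l1',f_scale=0.7).x
    for k in range(3):
        ok=np.abs(np.hypot(*(P-r[:2]).T)-r[2])<1.5
        Q=P[ok]; r=least_squares(lambda p:np.hypot(Q[:,0]-p[0],Q[:,1]-p[1])-p[2],r).x
    rel=P-r[:2]; rr=np.hypot(*rel.T); th=np.arctan2(rel[:,1],rel[:,0])
    fl=rr<r[2]-2
    if fl.sum()<4: return r[:2],r[2],None,None
    w=r[2]-rr[fl]; a=np.angle((w*np.exp(1j*th[fl])).sum())
    # line fit of flat points
    u=np.array([np.cos(a),np.sin(a)])
    F=rel[fl & (np.abs(np.angle(np.exp(1j*(th-a))))<0.6)]
    vx,vy,x0,y0=cv2.fitLine(F.astype(np.float32),cv2.DIST_L2,0,0.01,0.01).ravel()
    n=np.array([-vy,vx]); n*=np.sign(n@u)
    return r[:2],r[2],np.arctan2(n[1],n[0]),n@[x0,y0]
E
python3 - <<'E'
from h import *
d=dict(np.load('pics/top0.npz'))
H,S,V=hsv(d); Z=d['z_map']
yy,xx=np.mgrid[:420,:560]; W=world(d,xx.ravel(),yy.ravel()).reshape(420,560,3)
roi=(xx>270)&(xx<330)&(yy>205)&(yy<260)
m,a,c=comp((V>105)&roi&(H>13)&(H<28),(302,234)); P=outer(m); 
print('bored',a,dfit(world(d,P[:,0],P[:,1],76)))
for nm,near in(('round',(424,202)),('blank',(438,275))):
    m,a,c=comp((S<95)&(V>110)&(abs(xx-near[0])<25)&(abs(yy-near[1])<25)&(H>27)&(H<45),near);P=outer(m)
    print(nm,a,c,dfit(world(d,P[:,0],P[:,1],20)))
m=(W[...,2]>20)&(W[...,2]<45)&(xx<190)&(xx>85)&(yy>190)&(yy<300)
P=outer(m);b=cv2.boxPoints(cv2.minAreaRect(P));B=world(d,b[:,0],b[:,1],34);print('tray',B.round(1),B.mean(0),np.linalg.norm(B-np.roll(B,1,0),axis=1))
m=(W[...,2]>66)&(W[...,2]<79)&(xx>250)&(xx<345)&(yy>180)&(yy<280);P=outer(m)
b=cv2.boxPoints(cv2.minAreaRect(P));B=world(d,b[:,0],b[:,1],76);print('jig',B.round(1),B.mean(0),np.linalg.norm(B-np.roll(B,1,0),axis=1))
m=(V<40)&(abs(xx-368)<12)&(abs(yy-221)<12);m,a,c=comp(m,(368,221));P=outer(m);print('knob',a,c,P.min(0),P.max(0))
m=(W[...,2]>100)&(W[...,2]<118)&(xx>350)&(xx<390)&(yy>200)&(yy<240);print('knobz',m.sum(),W[m].mean(0),W[m].std(0))
m=(W[...,2]>87)&(xx>295)&(xx<322)&(yy>190)&(yy<215);print('pivz',m.sum(),W[m].mean(0))
E
```

```text
bored 576 (array([519.996937  , -25.83242807]), np.float64(29.604163130230386), np.float32(2.961538), np.float32(21.745531))
round 475 [423.85263158 201.58736842] (array([ 595.95071642, -313.23913328]), np.float64(27.457400699146156), None, None)
blank 455 [438.49450549 274.71208791] (array([ 427.08277829, -340.22248291]), np.float64(27.224883278794866), np.float32(-1.976695), np.float32(19.802525))
tray [[594.2 466.1  34. ]
 [608.1 279.8  34. ]
 [408.3 258.8  34. ]
 [394.1 440.8  34. ]] [501.18180836 361.39209846  34.        ] [201.72811571 186.78957892 200.86644723 182.54601048]
jig [[ 470.7   39.    76. ]
 [ 617.6   10.    76. ]
 [ 594.6 -103.3   76. ]
 [ 448.9  -72.7   76. ]] [532.93782619 -31.74240057  76.        ] [113.80906397 149.76104159 115.67391026 148.8913654 ]
knob 48 [367.97916667 220.58333333] [364 217] [372 224]
knobz 75 [ 545.76342093 -166.7170107   107.94892796] [5.24065771 4.78144077 2.29399199]
pivz 82 [590.61963614 -40.23857153 102.24517912]
```

```bash
cat >> h.py <<'E'
def psi_of(q):
    M=Ro.from_quat([q[1],q[2],q[3],q[0]]).as_matrix(); return np.arctan2(M[1,0],M[0,0]),M
def plan(wps,step=55.,rot=9.):
    """wps: list of (x,y,z,psi) TCP targets; prints rows (dp m, turn deg)"""
    s=robot.state(); p=np.array(s['tcp_pos'],float); psi,M=psi_of(s['tcp_rot'])
    print('t',s['time'],'tcp',p.round(1),'psi',round(psi,3),'tiltdown',np.round(M[:,2],4),'F',np.round(s['contact_force'],1),'gap',round(s['finger_gap'],1),'q',np.round(s['joint_positions'],2))
    for w in wps:
        t=np.array(w[:3],float); dpsi=(w[3]-psi)
        n=max(1,int(np.ceil(max(np.linalg.norm(t-p)/step,abs(np.degrees(dpsi))/rot))))
        for k in range(n):
            D=(t-p)/n; a=psi+dpsi*k/n
            c,s_=np.cos(a),np.sin(a)
            print('{"dp":[%.4f,%.4f,%.4f],"turn":[0,0,%.2f]}'%((c*D[0]+s_*D[1])/1e3,(s_*D[0]-c*D[1])/1e3,-D[2]/1e3,-np.degrees(dpsi)/n))
        p=t;psi=w[3]
        print('--')
E
python3 -c "
from h import *
plan([(547,117,320,-0.19)])"
```

```text
t 0.15 tcp [ 264.9 -593.5  404.1] psi 0.42 tiltdown [-6.0e-04  1.1e-03 -1.0e+00] F [ 0.3 -0.3  0.3] gap 87.1 q [ 1.05  0.33  0.04  1.47 -0.01  1.34 -0.06]
{"dp":[0.0391,-0.0381,0.0060],"turn":[0,0,2.50]}
{"dp":[0.0374,-0.0398,0.0060],"turn":[0,0,2.50]}
{"dp":[0.0356,-0.0414,0.0060],"turn":[0,0,2.50]}
{"dp":[0.0338,-0.0429,0.0060],"turn":[0,0,2.50]}
{"dp":[0.0319,-0.0443,0.0060],"turn":[0,0,2.50]}
{"dp":[0.0299,-0.0457,0.0060],"turn":[0,0,2.50]}
{"dp":[0.0279,-0.0469,0.0060],"turn":[0,0,2.50]}
{"dp":[0.0258,-0.0481,0.0060],"turn":[0,0,2.50]}
{"dp":[0.0237,-0.0492,0.0060],"turn":[0,0,2.50]}
{"dp":[0.0216,-0.0502,0.0060],"turn":[0,0,2.50]}
{"dp":[0.0193,-0.0511,0.0060],"turn":[0,0,2.50]}
{"dp":[0.0171,-0.0519,0.0060],"turn":[0,0,2.50]}
{"dp":[0.0148,-0.0525,0.0060],"turn":[0,0,2.50]}
{"dp":[0.0125,-0.0531,0.0060],"turn":[0,0,2.50]}
--
```

Emit:
jog_arm(deltas=[{"dp": [0.039, -0.038, 0.006], "turn": [0, 0, 2.5], "grip": 0.0}, {"dp": [0.0374, -0.04, 0.006], "turn": [0, 0, 2.5], "grip": 0}, {"dp": [0.0356, -0.0414, 0.006], "turn": [0, 0, 2.5], "grip": 0}, {"dp": [0.0338, -0.043, 0.006], "turn": [0, 0, 2.5], "grip": 0}, {"dp": [0.032, -0.0443, 0.006], "turn": [0, 0, 2.5], "grip": 0}, {"dp": [0.03, -0.0457, 0.006], "turn": [0, 0, 2.5], "grip": 0}, {"dp": [0.028, -0.047, 0.006], "turn": [0, 0, 2.5], "grip": 0}, {"dp": [0.0258, -0.048, 0.006], "turn": [0, 0, 2.5], "grip": 0}, {"dp": [0.0237, -0.049, 0.006], "turn": [0, 0, 2.5], "grip": 0}, {"dp": [0.0216, -0.05, 0.006], "turn": [0, 0, 2.5], "grip": 0}], grip_force=20)

```text
time: 1.4
tcp_pos: [473.4, -75.4, 340.5]
tcp_rot: [0.0, 1.0, -0.019, -0.001]
contact_force: [0.0, -0.8, -0.3]
finger_gap: 1.6
```

```bash
python3 -c "
from h import *
snap('wrist','w1')
plan([(547,117,300,-0.19)])"
```

```text
t 1.45 tcp [475.3 -68.  340.1] psi -0.034 tiltdown [-6.e-04  3.e-03 -1.e+00] F [ 0.6  7.6 -0.2] gap 0.8 q [ 0.45  0.06 -0.41  1.93  0.02  1.16 -1.57]
{"dp":[0.0164,-0.0468,0.0100],"turn":[0,0,2.24]}
{"dp":[0.0145,-0.0474,0.0100],"turn":[0,0,2.24]}
{"dp":[0.0127,-0.0480,0.0100],"turn":[0,0,2.24]}
{"dp":[0.0108,-0.0484,0.0100],"turn":[0,0,2.24]}
--
```

View pics/w1.png

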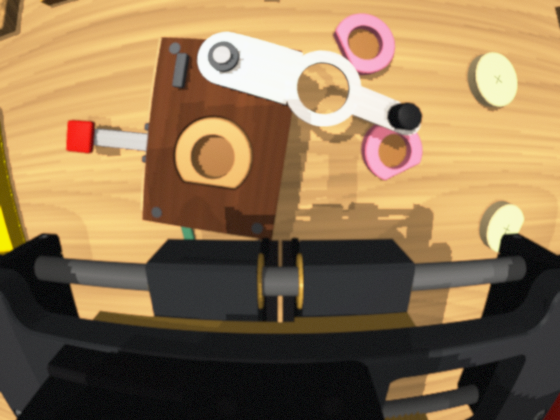

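Emit:
jog_arm(deltas=[{"dp": [0.016, -0.047, 0.01], "turn": [0, 0, 2.2], "grip": 0}, {"dp": [0.0145, -0.0474, 0.015], "turn": [0, 0, 2.2], "grip": 0}, {"dp": [0.0127, -0.048, 0.02], "turn": [0, 0, 2.2], "grip": 0}, {"dp": [0.011, -0.048, 0.02], "turn": [0, 0, 2.2], "grip": 0}, {"dp": [0, 0, 0], "grip": 0}])

```text
validation failed for argument at $.de...
```

```bash
python3 -c "
from h import *
plan([(547,117,240,-0.19),(547,117,226,-.19),(547,117,209.5,-.19)],rot=5)"
```

```text
t 1.45 tcp [475.3 -68.  340.1] psi -0.034 tiltdown [-6.e-04  3.e-03 -1.e+00] F [ 0.6  7.6 -0.2] gap 0.8 q [ 0.45  0.06 -0.41  1.93  0.02  1.16 -1.57]
{"dp":[0.0131,-0.0375,0.0200],"turn":[0,0,1.79]}
{"dp":[0.0119,-0.0379,0.0200],"turn":[0,0,1.79]}
{"dp":[0.0107,-0.0382,0.0200],"turn":[0,0,1.79]}
{"dp":[0.0095,-0.0385,0.0200],"turn":[0,0,1.79]}
{"dp":[0.0083,-0.0388,0.0200],"turn":[0,0,1.79]}
--
{"dp":[0.0000,-0.0000,0.0140],"turn":[0,0,-0.00]}
--
{"dp":[0.0000,-0.0000,0.0165],"turn":[0,0,-0.00]}
--
```

Each row needs its "turn" as well.

Emit:
jog_arm(deltas=[{"dp": [0.016, -0.047, 0.01], "turn": [0, 0, 2.2], "grip": 0}, {"dp": [0.0145, -0.0474, 0.015], "turn": [0, 0, 2.2], "grip": 0}, {"dp": [0.0127, -0.048, 0.02], "turn": [0, 0, 2.2], "grip": 0}, {"dp": [0.011, -0.048, 0.02], "turn": [0, 0, 2.2], "grip": 0}, {"dp": [0, 0, 0], "turn": [0, 0, 0], "grip": 0}])

```text
time: 2.08
tcp_pos: [548.7, 123.2, 273.1]
tcp_rot: [-0.002, 0.995, -0.095, -0.0]
contact_force: [-0.7, -0.2, -0.6]
finger_gap: 0.4
```

```bash
python3 -c "
from h import *
plan([(547,117,240,-0.19),(547,117,226,-.19),(547,117,209.5,-.19)],rot=5)"
```

```text
t 2.075 tcp [548.7 123.2 273.1] psi -0.191 tiltdown [-5.0e-04  3.3e-03 -1.0e+00] F [-0.7 -0.2 -0.6] gap 0.4 q [ 0.15  0.31 -0.53  1.81  0.18  1.06 -2.2 ]
{"dp":[-0.0005,0.0064,0.0331],"turn":[0,0,-0.03]}
--
{"dp":[0.0000,-0.0000,0.0140],"turn":[0,0,-0.00]}
--
{"dp":[0.0000,-0.0000,0.0165],"turn":[0,0,-0.00]}
--
```

Emit:
jog_arm(deltas=[{"dp": [0, 0.0064, 0.03], "turn": [0, 0, 0], "grip": 0}, {"dp": [0, 0, 0.008], "turn": [0, 0, 0], "grip": 0}, {"dp": [0, 0, 0.008], "turn": [0, 0, 0], "grip": 0}, {"dp": [0, 0, 0.008], "turn": [0, 0, 0], "grip": 0}, {"dp": [0, 0, 0.005], "turn": [0, 0, 0], "grip": 0}])

```text
time: 2.7
tcp_pos: [548.4, 116.0, 214.9]
tcp_rot: [-0.002, 0.995, -0.095, 0.001]
contact_force: [-2.2, 1.0, 2.6]
finger_gap: 0.6
```

```bash
python3 -c "
from h import *
plan([(547,117,209,-.19)],rot=5)"
```

```text
t 2.7 tcp [548.4 116.  214.9] psi -0.191 tiltdown [ 0.0023  0.0035 -1.    ] F [-2.2  1.   2.6] gap 0.6 q [ 0.14  0.38 -0.51  1.86  0.22  0.95 -2.22]
{"dp":[-0.0015,-0.0007,0.0059],"turn":[0,0,-0.05]}
--
```

Emit:
jog_arm(deltas=[{"dp": [0, 0, 0.005], "turn": [0, 0, 0], "grip": 0}, {"dp": [0, 0, 0.004], "turn": [0, 0, 0], "grip": 0}])

```text
time: 2.95
tcp_pos: [548.9, 116.5, 210.2]
tcp_rot: [-0.001, 0.995, -0.095, 0.002]
contact_force: [-26.1, -5.6, 64.6]
finger_gap: 0.1
```

Emit:
jog_arm(deltas=[{"dp": [0, 0, 0.003], "turn": [0, 0, 0], "grip": 0}])

```text
time: 3.08
tcp_pos: [548.8, 116.9, 210.7]
tcp_rot: [0.0, 0.995, -0.095, 0.002]
contact_force: [-19.3, -2.4, 40.8]
finger_gap: 0.7
```

Emit:
jog_arm(deltas=[{"dp": [0, 0, -0.015], "turn": [0, 0, 0], "grip": 0}, {"dp": [0, 0, -0.04], "turn": [0, 0, 0], "grip": 0}, {"dp": [0, 0, -0.04], "turn": [0, 0, 0], "grip": 0.04}])

```text
time: 3.45
tcp_pos: [547.9, 115.8, 306.5]
tcp_rot: [0.001, 0.995, -0.095, 0.0]
contact_force: [-0.2, -0.2, 0.3]
finger_gap: 5.0
```

```bash
python3 -c "
from h import *
plan([(455,-16,320,-.19)],rot=5)"
```

```text
t 3.45 tcp [547.9 115.8 306.5] psi -0.191 tiltdown [ 6.0e-04 -2.7e-03 -1.0e+00] F [-0.2 -0.2  0.3] gap 5.0 q [ 0.17  0.27 -0.53  1.79  0.16  1.12 -2.17]
{"dp":[-0.0220,0.0490,-0.0045],"turn":[0,0,-0.02]}
{"dp":[-0.0221,0.0490,-0.0045],"turn":[0,0,-0.02]}
{"dp":[-0.0221,0.0490,-0.0045],"turn":[0,0,-0.02]}
--
```

Emit:
jog_arm(deltas=[{"dp": [-0.022, 0.049, -0.0045], "turn": [0, 0, 0], "grip": 0.085}, {"dp": [-0.022, 0.049, -0.0045], "turn": [0, 0, 0], "grip": 0.085}, {"dp": [-0.022, 0.049, -0.0045], "turn": [0, 0, 0], "grip": 0.085}, {"dp": [0, 0, 0], "turn": [0, 0, 0], "grip": 0.085}])

```text
time: 3.95
tcp_pos: [453.9, -20.3, 324.3]
tcp_rot: [0.001, 0.995, -0.096, 0.005]
contact_force: [-0.4, 0.5, 0.9]
finger_gap: 42.2
```

```bash
cat >> h.py <<'E'
def wray(d,s,u,v,z):
    """wrist fisheye px -> world on plane z, s = state before"""
    K=d['camera_matrix']; T=d['mount']
    a=(np.atleast_1d(u)-K[0,2])/K[0,0]; b=(np.atleast_1d(v)-K[1,2])/K[1,1]
    r=np.hypot(a,b)+1e-12
    ray=np.stack([np.sin(r)*a/r,np.sin(r)*b/r,np.cos(r)],1)
    M=psi_of(s['tcp_rot'])[1]; Rw=M@T[:3,:3]; C=M@T[:3,3]+np.array(s['tcp_pos'])
    w=ray@Rw.T; return C+w*((z-C[2])/w[:,2])[:,None]
E
python3 - <<'E'
from h import *
s=robot.state();d=snap('wrist','w2');t=snap('top','t2')
print(s['time'],s['tcp_pos'].round(1),psi_of(s['tcp_rot'])[0],abs(s['dq']).max())
E
```

```text
3.95 [453.9 -20.3 324.3] -0.19198946191956698 0.040935833267767424
```

View pics/w2.png

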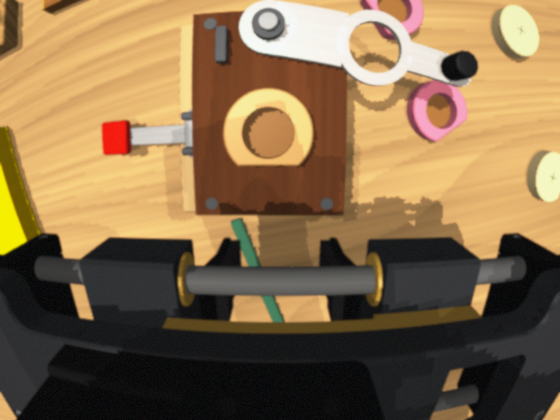

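Run:
```python
from h import *
d=dict(np.load('pics/w2.npz'));s=robot.state()  # close to then
s=dict(s);s['tcp_pos']=np.array([453.9,-20.3,324.3])
H,S,V=hsv(d)
yy,xx=np.mgrid[:420,:560]
roi=(xx>210)&(xx<330)&(yy>80)&(yy<170)
print([ (H[y,x],S[y,x],V[y,x]) for x,y in((268,98),(235,130),(268,163),(290,190),(235,160))])
m,a,c=comp((V>110)&roi&(H>10)&(H<30)&(S<190),(268,130),200);P=outer(m)
print(a,P.min(0),P.max(0),dfit(wray(d,s,P[:,0],P[:,1],89)))
yel=(S>150)&(H<6)&(V>100);m,a,c=comp(yel,(116,137));print('pad',wray(d,s,*c,28))
# depth
Z=d['z_map'];print('zmap',Z[98,268],Z[200,268],Z[100,150])
t=dict(np.load('pics/t2.npz'));H,S,V=hsv(t)
roi=(xx>270)&(xx<330)&(yy>205)&(yy<260)
m,a,c=comp((V>105)&roi&(H>13)&(H<28),(302,234)); P=outer(m); 
print('top',a,dfit(world(t,P[:,0],P[:,1],89)),world(t,[302,302],[224,222]))
cv2.imwrite('pics/m2.png',cv2.resize(t['frame'][140:300,200:460,::-1],None,fx=3,fy=3))
```

```text
[(np.int64(25), np.int64(98), np.int64(247)), (np.int64(21), np.int64(120), np.int64(248)), (np.int64(17), np.int64(140), np.int64(233)), (np.int64(12), np.int64(175), np.int64(109)), (np.int64(17), np.int64(139), np.int64(235))]
8593 [211  81] [329 169] (array([529.44821642, -27.09852634]), np.float64(35.445169357291164), np.float32(-0.19100554), np.float32(25.432629))
pad [[548.49614422 115.19393116  28.        ]]
zmap 203.17952 234.15932 286.4553
top 335 (array([528.27912781, -26.09503091]), np.float64(22.850049338151216), np.float32(-2.9464748), np.float32(8.689917)) [[541.86028743 -27.34231243  84.5495794 ]
 [546.08436535 -27.34880251  85.9755073 ]]
```

View pics/m2.png

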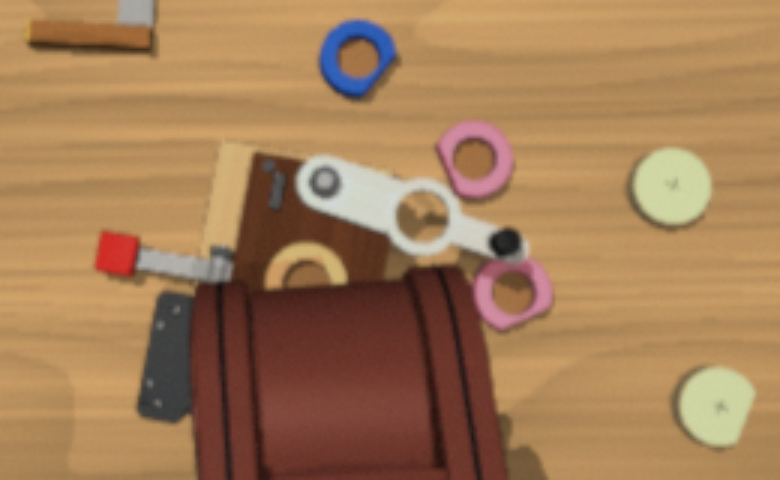

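Run:
```python
from h import *
d=dict(np.load('pics/w2.npz'))
s=dict(robot.state());s['tcp_pos']=np.array([453.9,-20.3,324.3])
H,S,V=hsv(d)
yy,xx=np.mgrid[:420,:560]
roi=(xx>210)&(xx<330)&(yy>80)&(yy<170)
m,a,c=comp((V>175)&roi&(S<160),(268,130),200);P=outer(m)
print(a,P.min(0),P.max(0),dfit(wray(d,s,P[:,0],P[:,1],89)))
plan([(516.5,-27.5,320,-.19),(516.5,-27.5,263,-.19)])
```

```text
5239 [223  88] [312 164] (array([521.9197181, -24.9711621]), np.float64(29.33537238918249), np.float32(2.9509366), np.float32(21.361477))
t 4.05 tcp [455.6 -17.2 324.4] psi -0.188 tiltdown [ 0.0108 -0.0017 -0.9999] F [-0.1  0.1 -0.7] gap 50.7 q [ 0.4   0.02 -0.47  2.    0.01  1.11 -1.83]
{"dp":[0.0309,-0.0006,0.0022],"turn":[0,0,0.06]}
{"dp":[0.0309,-0.0006,0.0022],"turn":[0,0,0.06]}
--
{"dp":[0.0000,-0.0000,0.0285],"turn":[0,0,-0.00]}
{"dp":[0.0000,-0.0000,0.0285],"turn":[0,0,-0.00]}
--
```

```bash
cat >> h.py <<'E'
def tilt():
    s=robot.state();M=psi_of(s['tcp_rot'])[1];dn=M.T@[0,0,-1.]
    print('tilt turn deg',np.degrees(np.cross([0,0,1],dn)).round(2),'grasp pt',(s['tcp_pos']+164*M[:,2]).round(1),'tip z',round(s['tcp_pos'][2]-182,1))
E
python3 -c "
from h import *
tilt();plan([(521,-25.5,300,-.192),(521,-25.5,263,-.192)])"
```

```text
tilt turn deg [-0.02 -0.63  0.  ] grasp pt [457.3 -17.4 160.4] tip z 142.4
t 4.05 tcp [455.6 -17.2 324.4] psi -0.188 tiltdown [ 0.0108 -0.0017 -0.9999] F [-0.1  0.1 -0.7] gap 50.7 q [ 0.4   0.02 -0.47  2.    0.01  1.11 -1.83]
{"dp":[0.0329,-0.0020,0.0122],"turn":[0,0,0.12]}
{"dp":[0.0329,-0.0021,0.0122],"turn":[0,0,0.12]}
--
{"dp":[0.0000,-0.0000,0.0370],"turn":[0,0,-0.00]}
--
```

Emit:
jog_arm(deltas=[{"dp": [0.033, -0.002, 0.006], "turn": [0, -0.6, 0.1], "grip": 0.085}, {"dp": [0.033, -0.002, 0.006], "turn": [0, 0, 0.1], "grip": 0.085}, {"dp": [0, 0, 0], "turn": [0, 0, 0], "grip": 0.085}])

```text
time: 4.42
tcp_pos: [524.8, -22.3, 312.5]
tcp_rot: [-0.001, 0.996, -0.093, 0.001]
contact_force: [-1.6, -0.2, -0.5]
finger_gap: 79.3
```

```bash
python3 -c "
from h import *
tilt();plan([(521,-25.5,290,-.192),(521,-25.5,262,-.192)])"
```

```text
tilt turn deg [-0.1 -0.1  0. ] grasp pt [525.2 -22.1 148.5] tip z 130.5
t 4.425 tcp [524.8 -22.3 312.5] psi -0.187 tiltdown [ 0.0021  0.0014 -1.    ] F [-1.6 -0.2 -0.5] gap 79.3 q [ 0.38  0.18 -0.46  1.86  0.09  1.11 -1.87]
{"dp":[-0.0032,0.0038,0.0225],"turn":[0,0,0.31]}
--
{"dp":[0.0000,-0.0000,0.0280],"turn":[0,0,-0.00]}
--
```

Emit:
jog_arm(deltas=[{"dp": [-0.003, 0.004, 0.02], "turn": [0, 0, 0.3], "grip": 0.087}, {"dp": [0, 0, 0.02], "turn": [0, 0, 0], "grip": 0.087}, {"dp": [0, 0, 0.005], "turn": [0, 0, 0], "grip": 0.087}])

```text
time: 4.8
tcp_pos: [521.6, -22.0, 266.5]
tcp_rot: [-0.002, 0.996, -0.093, 0.001]
contact_force: [0.6, 0.1, 0.5]
finger_gap: 86.9
```

```bash
python3 -c "
from h import *
tilt();plan([(521,-25.5,261,-.192)])"
```

```text
tilt turn deg [-0.21 -0.07  0.  ] grasp pt [521.9 -21.4 102.5] tip z 84.5
t 4.8 tcp [521.6 -22.  266.5] psi -0.186 tiltdown [ 0.002   0.0034 -1.    ] F [0.6 0.1 0.5] gap 86.9 q [ 0.37  0.23 -0.46  1.92  0.12  1.02 -1.9 ]
{"dp":[0.0001,0.0036,0.0055],"turn":[0,0,0.32]}
--
```

Emit:
jog_arm(deltas=[{"dp": [0, 0.005, 0.004], "turn": [-0.2, 0, 0.3], "grip": 0.087}, {"dp": [0, 0, 0.002], "turn": [0, 0, 0], "grip": 0.087}])

```text
time: 5.05
tcp_pos: [520.8, -26.3, 261.0]
tcp_rot: [0.0, 0.995, -0.095, 0.001]
contact_force: [0.0, -0.5, -0.4]
finger_gap: 87.5
```

```bash
python3 -c "
from h import *
tilt();plan([(521,-25.5,261,-.192)])"
```

```text
tilt turn deg [-0.01 -0.11  0.  ] grasp pt [521.1 -26.4  97. ] tip z 79.0
t 5.05 tcp [520.8 -26.3 261. ] psi -0.191 tiltdown [ 1.9e-03 -2.0e-04 -1.0e+00] F [ 0.  -0.5 -0.4] gap 87.5 q [ 0.37  0.24 -0.45  1.92  0.12  1.01 -1.9 ]
{"dp":[0.0001,-0.0009,-0.0000],"turn":[0,0,0.07]}
--
```

Emit:
jog_arm(deltas=[{"dp": [0, 0, 0], "turn": [0, 0, 0], "grip": 0.065}, {"dp": [0, 0, 0], "turn": [0, 0, 0], "grip": 0.05}, {"dp": [0, 0, 0], "turn": [0, 0, 0], "grip": 0.05}, {"dp": [0, 0, 0], "turn": [0, 0, 0], "grip": 0.05}], grip_force=20)

```text
time: 5.55
tcp_pos: [521.1, -26.3, 262.2]
tcp_rot: [0.0, 0.995, -0.095, 0.002]
contact_force: [0.4, -0.1, -0.5]
finger_gap: 59.0
```

Emit:
jog_arm(deltas=[{"dp": [0, 0, 0], "turn": [0, 0, 0], "grip": 0.05}, {"dp": [0, 0, -0.006], "turn": [0, 0, 0], "grip": 0.05}, {"dp": [0, 0, -0.01], "turn": [0, 0, 0], "grip": 0.05}, {"dp": [0, 0, -0.02], "turn": [0, 0, 0], "grip": 0.05}, {"dp": [0, 0, -0.03], "turn": [0, 0, 0], "grip": 0.05}, {"dp": [0, 0, 0], "turn": [0, 0, 0], "grip": 0.05}])

```text
time: 6.3
tcp_pos: [521.0, -26.1, 332.6]
tcp_rot: [-0.0, 0.995, -0.095, 0.002]
contact_force: [0.6, 0.7, -0.4]
finger_gap: 58.8
```

```bash
python3 -c "
from h import *
snap('wrist','w3');snap('side','s3')
tilt();plan([(501,361,325,.4),(501,361,210,.4)],rot=4)"
```

```text
tilt turn deg [-0.01 -0.06  0.  ] grasp pt [520.4 -26.2 166.1] tip z 148.1
t 6.4 tcp [520.2 -26.2 330.1] psi -0.191 tiltdown [ 1.1e-03 -1.0e-04 -1.0e+00] F [-0.3  0.2 -0.4] gap 59.0 q [ 0.39  0.16 -0.46  1.85  0.08  1.15 -1.86]
{"dp":[-0.0102,-0.0418,0.0006],"turn":[0,0,-3.76]}
{"dp":[-0.0075,-0.0424,0.0006],"turn":[0,0,-3.76]}
{"dp":[-0.0047,-0.0428,0.0006],"turn":[0,0,-3.76]}
{"dp":[-0.0019,-0.0430,0.0006],"turn":[0,0,-3.76]}
{"dp":[0.0010,-0.0431,0.0006],"turn":[0,0,-3.76]}
{"dp":[0.0038,-0.0429,0.0006],"turn":[0,0,-3.76]}
{"dp":[0.0066,-0.0426,0.0006],"turn":[0,0,-3.76]}
{"dp":[0.0094,-0.0420,0.0006],"turn":[0,0,-3.76]}
{"dp":[0.0121,-0.0413,0.0006],"turn":[0,0,-3.76]}
--
{"dp":[0.0000,0.0000,0.0383],"turn":[0,0,-0.00]}
{"dp":[0.0000,0.0000,0.0383],"turn":[0,0,-0.00]}
{"dp":[0.0000,0.0000,0.0383],"turn":[0,0,-0.00]}
--
```

View pics/w3.png

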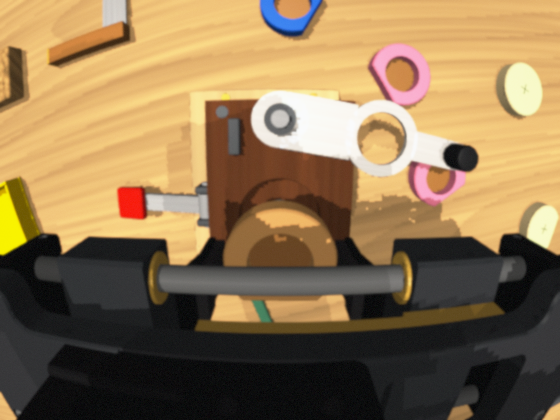

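View pics/s3.png

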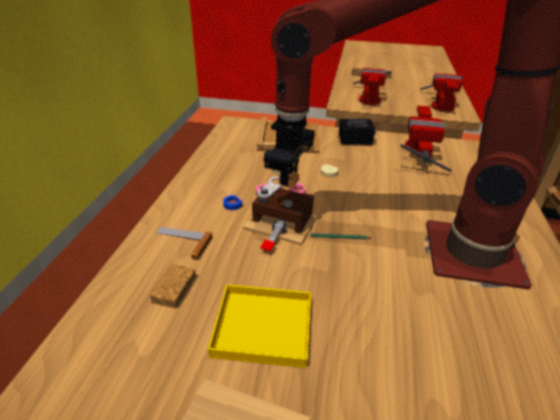

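Emit:
jog_arm(deltas=[{"dp": [-0.01, -0.042, 0], "turn": [0, 0, -3.8], "grip": 0.05}, {"dp": [-0.0075, -0.042, 0], "turn": [0, 0, -3.8], "grip": 0.05}, {"dp": [-0.005, -0.043, 0], "turn": [0, 0, -3.8], "grip": 0.05}, {"dp": [-0.002, -0.043, 0], "turn": [0, 0, -3.8], "grip": 0.05}, {"dp": [0.001, -0.043, 0], "turn": [0, 0, -3.8], "grip": 0.05}, {"dp": [0.004, -0.043, 0], "turn": [0, 0, -3.8], "grip": 0.05}, {"dp": [0.0066, -0.0426, 0.01], "turn": [0, 0, -3.8], "grip": 0.05}, {"dp": [0.0094, -0.042, 0.02], "turn": [0, 0, -3.8], "grip": 0.05}, {"dp": [0.012, -0.041, 0.03], "turn": [0, 0, -3.8], "grip": 0.05}, {"dp": [0, 0, 0.02], "turn": [0, 0, 0], "grip": 0.05}])

```text
time: 7.65
tcp_pos: [493.9, 369.4, 239.2]
tcp_rot: [-0.0, 0.978, 0.209, -0.005]
contact_force: [-0.3, 0.5, -1.0]
finger_gap: 59.1
```

```bash
python3 -c "
from h import *
tilt();plan([(501,361,220,.4),(501,361,199,.4)],rot=4)"
```

```text
tilt turn deg [-0.15  0.57  0.  ] grasp pt [492.3 369.2  75.2] tip z 57.2
t 7.65 tcp [493.9 369.4 239.2] psi 0.422 tiltdown [-0.0101 -0.0016 -0.9999] F [-0.3  0.5 -1. ] gap 59.1 q [-0.17  0.5  -0.7   1.69  0.35  1.08 -2.12]
{"dp":[0.0030,0.0106,0.0192],"turn":[0,0,1.24]}
--
{"dp":[0.0000,0.0000,0.0210],"turn":[0,0,-0.00]}
--
```

Emit:
jog_arm(deltas=[{"dp": [0.003, 0.008, 0.015], "turn": [-0.2, 0.6, 0], "grip": 0.05}, {"dp": [0, 0, 0.014], "turn": [0, 0, 0], "grip": 0.05}, {"dp": [0, 0, 0.006], "turn": [0, 0, 0], "grip": 0.05}, {"dp": [0, 0, 0], "turn": [0, 0, 0], "grip": 0.05}])

```text
time: 8.15
tcp_pos: [501.1, 359.3, 199.9]
tcp_rot: [0.002, 0.978, 0.207, -0.001]
contact_force: [0.9, -0.5, 0.1]
finger_gap: 58.9
```

```bash
python3 -c "
from h import *
tilt();plan([(501,361,198,.4)],rot=4)"
```

```text
tilt turn deg [ 0.21  0.15 -0.  ] grasp pt [500.9 358.5  35.9] tip z 17.9
t 8.15 tcp [501.1 359.3 199.9] psi 0.417 tiltdown [-9.0e-04 -4.3e-03 -1.0e+00] F [ 0.9 -0.5  0.1] gap 58.9 q [-0.17  0.54 -0.67  1.72  0.39  1.01 -2.14]
{"dp":[0.0007,-0.0016,0.0019],"turn":[0,0,0.99]}
--
```

Emit:
jog_arm(deltas=[{"dp": [0, 0, 0.002], "turn": [0, 0, 0], "grip": 0.05}, {"dp": [0, 0, 0.001], "turn": [0, 0, 0], "grip": 0.05}, {"dp": [0, 0, 0.001], "turn": [0, 0, 0], "grip": 0.05}])

```text
time: 8.52
tcp_pos: [501.7, 359.3, 197.5]
tcp_rot: [0.002, 0.978, 0.207, 0.001]
contact_force: [-0.7, 1.1, -0.6]
finger_gap: 59.1
```

Within ~1 mm of the floor; open and rise.

Emit:
jog_arm(deltas=[{"dp": [0, 0, 0], "turn": [0, 0, 0], "grip": 0.085}, {"dp": [0, 0, 0], "turn": [0, 0, 0], "grip": 0.085}, {"dp": [0, 0, 0], "turn": [0, 0, 0], "grip": 0.085}, {"dp": [0, 0, 0], "turn": [0, 0, 0], "grip": 0.085}, {"dp": [0, 0, -0.03], "turn": [0, 0, 0], "grip": 0.085}, {"dp": [0, 0, -0.05], "turn": [0, 0, 0], "grip": 0.085}, {"dp": [0, 0, -0.05], "turn": [0, 0, 0], "grip": 0.085}])

```text
time: 9.4
tcp_pos: [500.7, 358.8, 326.7]
tcp_rot: [0.003, 0.978, 0.207, -0.003]
contact_force: [0.8, 0.5, -0.7]
finger_gap: 85.1
```

```bash
python3 -c "
from h import *
snap('side','s4')
tilt();plan([(440,200,340,.9),(420,0,340,1.165),(375,-345,330,1.165)],rot=9)"
```

```text
tilt turn deg [ 0.15 -0.06  0.  ] grasp pt [501.9 360.  170. ] tip z 152.0
t 9.45 tcp [501.6 360.4 334. ] psi 0.417 tiltdown [ 0.002  -0.0021 -1.    ] F [2.3 2.7 6.4] gap 84.8 q [-0.12  0.41 -0.73  1.61  0.29  1.24 -2.06]
{"dp":[-0.0303,0.0304,-0.0015],"turn":[0,0,-6.92]}
{"dp":[-0.0338,0.0265,-0.0015],"turn":[0,0,-6.92]}
{"dp":[-0.0367,0.0223,-0.0015],"turn":[0,0,-6.92]}
{"dp":[-0.0391,0.0177,-0.0015],"turn":[0,0,-6.92]}
--
{"dp":[-0.0423,0.0272,-0.0000],"turn":[0,0,-3.80]}
{"dp":[-0.0440,0.0243,-0.0000],"turn":[0,0,-3.80]}
{"dp":[-0.0455,0.0213,-0.0000],"turn":[0,0,-3.80]}
{"dp":[-0.0468,0.0183,-0.0000],"turn":[0,0,-3.80]}
--
{"dp":[-0.0478,0.0135,0.0014],"turn":[0,0,-0.00]}
{"dp":[-0.0478,0.0135,0.0014],"turn":[0,0,-0.00]}
{"dp":[-0.0478,0.0135,0.0014],"turn":[0,0,-0.00]}
{"dp":[-0.0478,0.0135,0.0014],"turn":[0,0,-0.00]}
{"dp":[-0.0478,0.0135,0.0014],"turn":[0,0,-0.00]}
{"dp":[-0.0478,0.0135,0.0014],"turn":[0,0,-0.00]}
{"dp":[-0.0478,0.0135,0.0014],"turn":[0,0,-0.00]}
--
```

View pics/s4.png

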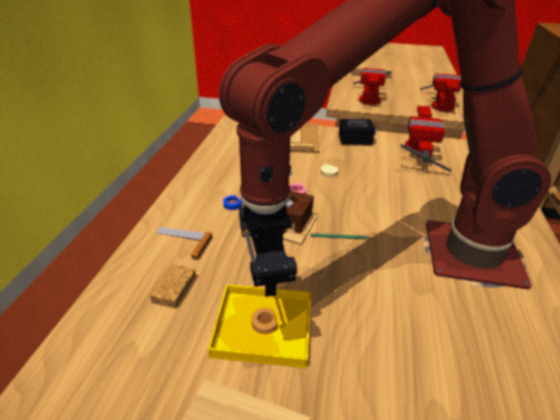

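```bash
python3 -c "
from h import *
plan([(460,180,340,.8),(455,-60,340,1.165),(403,-390,325,1.165)],rot=9)"
```

```text
t 9.45 tcp [501.6 360.4 334. ] psi 0.417 tiltdown [ 0.002  -0.0021 -1.    ] F [2.3 2.7 6.4] gap 84.8 q [-0.12  0.41 -0.73  1.61  0.29  1.24 -2.06]
{"dp":[-0.0278,0.0370,-0.0015],"turn":[0,0,-5.48]}
{"dp":[-0.0312,0.0342,-0.0015],"turn":[0,0,-5.48]}
{"dp":[-0.0343,0.0311,-0.0015],"turn":[0,0,-5.48]}
{"dp":[-0.0371,0.0276,-0.0015],"turn":[0,0,-5.48]}
--
{"dp":[-0.0351,0.0327,-0.0000],"turn":[0,0,-4.18]}
{"dp":[-0.0374,0.0301,-0.0000],"turn":[0,0,-4.18]}
{"dp":[-0.0395,0.0273,-0.0000],"turn":[0,0,-4.18]}
{"dp":[-0.0414,0.0243,-0.0000],"turn":[0,0,-4.18]}
{"dp":[-0.0431,0.0212,-0.0000],"turn":[0,0,-4.18]}
--
{"dp":[-0.0462,0.0118,0.0021],"turn":[0,0,-0.00]}
{"dp":[-0.0462,0.0118,0.0021],"turn":[0,0,-0.00]}
{"dp":[-0.0462,0.0118,0.0021],"turn":[0,0,-0.00]}
{"dp":[-0.0462,0.0118,0.0021],"turn":[0,0,-0.00]}
{"dp":[-0.0462,0.0118,0.0021],"turn":[0,0,-0.00]}
{"dp":[-0.0462,0.0118,0.0021],"turn":[0,0,-0.00]}
{"dp":[-0.0462,0.0118,0.0021],"turn":[0,0,-0.00]}
--
```

Emit:
jog_arm(deltas=[{"dp": [-0.028, 0.037, -0.001], "turn": [0, 0, -5.5], "grip": 0.085}, {"dp": [-0.031, 0.034, -0.001], "turn": [0, 0, -5.5], "grip": 0.085}, {"dp": [-0.034, 0.031, -0.001], "turn": [0, 0, -5.5], "grip": 0.085}, {"dp": [-0.037, 0.0276, -0.001], "turn": [0, 0, -5.5], "grip": 0.085}, {"dp": [-0.035, 0.0327, 0], "turn": [0, 0, -4.2], "grip": 0.085}, {"dp": [-0.0374, 0.03, 0], "turn": [0, 0, -4.2], "grip": 0.085}, {"dp": [-0.0395, 0.0273, 0], "turn": [0, 0, -4.2], "grip": 0.085}, {"dp": [-0.0414, 0.0243, 0], "turn": [0, 0, -4.2], "grip": 0.085}, {"dp": [-0.043, 0.021, 0], "turn": [0, 0, -4.2], "grip": 0.085}])

```text
time: 10.58
tcp_pos: [458.6, -67.3, 340.1]
tcp_rot: [0.003, 0.826, 0.564, 0.004]
contact_force: [1.0, -0.6, -0.3]
finger_gap: 85.3
```

```bash
python3 -c "
from h import *
tilt();plan([(403,-390,325,1.165)],rot=9)"
```

```text
tilt turn deg [ 0.56 -0.2   0.  ] grasp pt [460.3 -67.4 176.1] tip z 158.1
t 10.575 tcp [458.6 -67.3 340.1] psi 1.199 tiltdown [ 1.050e-02 -3.000e-04 -9.999e-01] F [ 1.  -0.6 -0.3] gap 85.3 q [ 0.62  0.03 -0.57  1.96  0.02  1.14 -0.33]
{"dp":[-0.0535,0.0109,0.0025],"turn":[0,0,0.32]}
{"dp":[-0.0534,0.0112,0.0025],"turn":[0,0,0.32]}
{"dp":[-0.0533,0.0115,0.0025],"turn":[0,0,0.32]}
{"dp":[-0.0533,0.0118,0.0025],"turn":[0,0,0.32]}
{"dp":[-0.0532,0.0121,0.0025],"turn":[0,0,0.32]}
{"dp":[-0.0531,0.0124,0.0025],"turn":[0,0,0.32]}
--
```

Emit:
jog_arm(deltas=[{"dp": [-0.0535, 0.011, 0.0025], "turn": [0.5, -0.2, 0.3], "grip": 0.085}, {"dp": [-0.0534, 0.011, 0.0025], "turn": [0, 0, 0.3], "grip": 0.085}, {"dp": [-0.0533, 0.0115, 0.0025], "turn": [0, 0, 0.3], "grip": 0.085}, {"dp": [-0.0533, 0.012, 0.0025], "turn": [0, 0, 0.3], "grip": 0.085}, {"dp": [-0.053, 0.012, 0.0025], "turn": [0, 0, 0.3], "grip": 0.085}, {"dp": [-0.053, 0.0124, 0.0025], "turn": [0, 0, 0.3], "grip": 0.085}, {"dp": [0, 0, 0], "turn": [0, 0, 0], "grip": 0.085}, {"dp": [0, 0, 0], "turn": [0, 0, 0], "grip": 0.085}])

```text
time: 11.58
tcp_pos: [399.8, -403.0, 324.6]
tcp_rot: [0.002, 0.835, 0.55, 0.0]
contact_force: [-1.1, -0.3, 0.3]
finger_gap: 85.0
```

Run:
```python
from h import *
tilt();plan([(403,-390,325,1.165)],rot=9)
s=robot.state();d=snap('wrist','w5')
np.savez('pics/w5s.npz',tcp_pos=s['tcp_pos'],tcp_rot=s['tcp_rot'])
snap('top','t5')
```

```text
tilt turn deg [ 0.25  0.12 -0.  ] grasp pt [ 400.3 -403.6  160.6] tip z 142.6
t 11.575 tcp [ 399.8 -403.   324.6] psi 1.164 tiltdown [ 0.0032 -0.0037 -1.    ] F [-1.1 -0.3  0.3] gap 85.0 q [ 0.95  0.24 -0.27  1.76  0.07  1.15  0.25]
{"dp":[0.0132,-0.0022,-0.0004],"turn":[0,0,-0.04]}
--
```

View pics/w5.png

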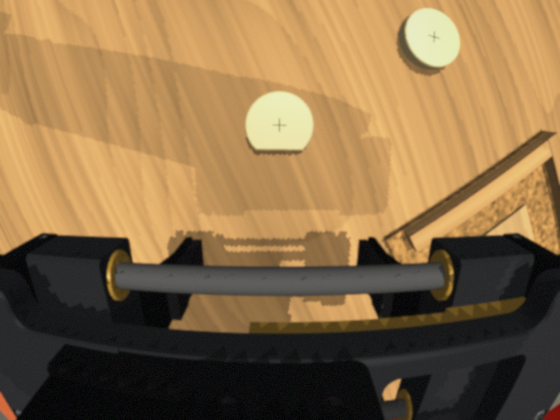

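View pics/t5.png

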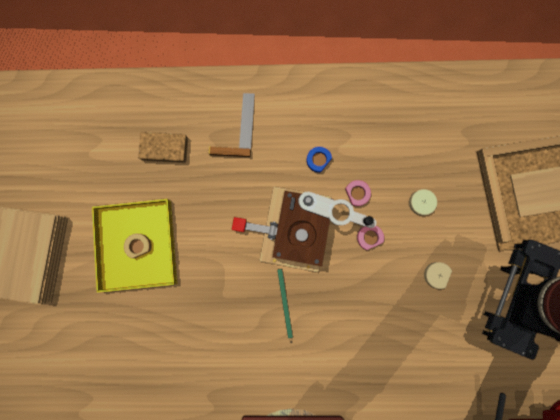

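Run:
```python
from h import *
d=dict(np.load('pics/w5.npz'));s=dict(np.load('pics/w5s.npz'))
H,S,V=hsv(d);yy,xx=np.mgrid[:420,:560]
print([(H[y,x],S[y,x],V[y,x]) for x,y in((280,105),(230,125),(280,165))])
m,a,c=comp((S<100)&(V>120)&(abs(xx-280)<50)&(abs(yy-122)<42),(280,122),100);P=outer(m)
for z in(20,18.5):print(a,P.min(0),P.max(0),dfit(wray(d,s,P[:,0],P[:,1],z)))
m,a,c=comp((S<100)&(V>120)&(xx>390)&(xx<470)&(yy<80),(430,40),100);P=outer(m);print('round',dfit(wray(d,s,P[:,0],P[:,1],20)))
t=dict(np.load('pics/t5.npz'));H,S,V=hsv(t)
print([(H[y,x],S[y,x],V[y,x]) for x,y in((301,235),(292,235),(280,245))])
m,a,c=comp((S<60)&(V>90)&(abs(xx-301)<14)&(abs(yy-235)<14),(301,235),20);P=outer(m)
print('rod',a,c,world(t,*c,69),dfit(world(t,P[:,0],P[:,1],69)))
# tray disc
m,a,c=comp((S<160)&(abs(xx-136)<20)&(abs(yy-245)<20)&(H<27),(136,245),20);P=outer(m);print('bored',a,dfit(world(t,P[:,0],P[:,1],24)))
plan([(427,-340,260,1.165)])
```

```text
[(np.int64(31), np.int64(56), np.int64(236)), (np.int64(17), np.int64(135), np.int64(191)), (np.int64(17), np.int64(135), np.int64(183))]
3337 [245  91] [312 150] (array([ 428.00934162, -340.22229262]), np.float64(29.028945301437208), np.float32(-1.9875767), np.float32(21.613375))
3337 [245  91] [312 150] (array([ 428.00933917, -340.22936571]), np.float64(29.182348454239154), np.float32(-1.9875767), np.float32(21.727592))
round (array([ 595.91134467, -313.59657227]), np.float64(29.739153585850367), None, None)
[(np.int64(15), np.int64(9), np.int64(166)), (np.int64(11), np.int64(170), np.int64(90)), (np.int64(10), np.int64(166), np.int64(83))]
rod 124 [301.16935484 234.56451613] [[519.80910073 -25.83203805  69.        ]] (array([519.82108111, -25.86417116]), np.float64(12.78357922911723), None, None)
bored 497 (array([499.69732271, 355.49105087]), np.float64(29.539553839097213), np.float32(-2.718505), np.float32(21.60208))
t 11.675 tcp [ 399.7 -402.8  324.8] psi 1.165 tiltdown [ 0.0031 -0.0042 -1.    ] F [-0.6 -0.2  0.8] gap 85.1 q [ 0.94  0.24 -0.27  1.76  0.07  1.15  0.25]
{"dp":[0.0342,0.0001,0.0324],"turn":[0,0,-0.01]}
{"dp":[0.0342,0.0001,0.0324],"turn":[0,0,-0.01]}
--
```

Emit:
jog_arm(deltas=[{"dp": [0.033, 0, 0.032], "turn": [0.2, 0.1, 0.4], "grip": 0.087}, {"dp": [0.033, 0, 0.032], "turn": [0, 0, 0], "grip": 0.087}, {"dp": [0, 0, 0], "turn": [0, 0, 0], "grip": 0.087}, {"dp": [0, 0, 0], "turn": [0, 0, 0], "grip": 0.087}])

```text
time: 12.18
tcp_pos: [428.4, -337.7, 261.1]
tcp_rot: [0.002, 0.836, 0.549, 0.0]
contact_force: [0.4, -0.9, 0.1]
finger_gap: 87.0
```

```bash
python3 -c "
from h import *
tilt();plan([(427.8,-340.2,220,1.158),(427.8,-340.2,193,1.158)])"
```

```text
tilt turn deg [ 0.27  0.11 -0.  ] grasp pt [ 429.  -338.3   97.1] tip z 79.1
t 12.175 tcp [ 428.4 -337.7  261.1] psi 1.163 tiltdown [ 0.0035 -0.0037 -1.    ] F [ 0.4 -0.9  0.1] gap 87.0 q [ 0.86  0.26 -0.31  1.87  0.1   1.01  0.1 ]
{"dp":[-0.0025,0.0004,0.0411],"turn":[0,0,0.30]}
--
{"dp":[0.0000,0.0000,0.0270],"turn":[0,0,-0.00]}
--
```

Emit:
jog_arm(deltas=[{"dp": [-0.0025, 0, 0.035], "turn": [0.3, 0.1, 0.3], "grip": 0.087}, {"dp": [0, 0, 0.024], "turn": [0, 0, 0], "grip": 0.087}, {"dp": [0, 0, 0], "turn": [0, 0, 0], "grip": 0.087}])

```text
time: 12.55
tcp_pos: [428.1, -342.5, 204.5]
tcp_rot: [0.003, 0.837, 0.547, 0.0]
contact_force: [0.6, -0.2, -0.3]
finger_gap: 87.2
```

```bash
python3 -c "
from h import *
tilt();plan([(427.8,-340.2,193,1.158)])"
```

```text
tilt turn deg [ 0.29  0.16 -0.  ] grasp pt [ 428.7 -343.2   40.5] tip z 22.5
t 12.55 tcp [ 428.1 -342.5  204.5] psi 1.156 tiltdown [ 0.0035 -0.0046 -1.    ] F [ 0.6 -0.2 -0.3] gap 87.2 q [ 0.85  0.34 -0.3   1.91  0.13  0.9   0.07]
{"dp":[0.0020,-0.0012,0.0115],"turn":[0,0,-0.09]}
--
```

Emit:
jog_arm(deltas=[{"dp": [0.003, 0, 0.009], "turn": [0.5, 0.2, 0], "grip": 0.087}, {"dp": [0, 0, 0.002], "turn": [0, 0, 0], "grip": 0.087}, {"dp": [0, 0, 0], "turn": [0, 0, 0], "grip": 0.087}])

```text
time: 12.92
tcp_pos: [430.2, -340.9, 196.0]
tcp_rot: [0.0, 0.838, 0.546, -0.0]
contact_force: [0.2, 0.8, 0.3]
finger_gap: 87.3
```

```bash
python3 -c "
from h import *
tilt();plan([(427.8,-340.2,193,1.158)])"
```

```text
tilt turn deg [-0.01  0.03  0.  ] grasp pt [ 430.1 -340.9   32. ] tip z 14.0
t 12.925 tcp [ 430.2 -340.9  196. ] psi 1.155 tiltdown [-3.e-04 -3.e-04 -1.e+00] F [0.2 0.8 0.3] gap 87.3 q [ 0.84  0.36 -0.3   1.91  0.13  0.89  0.07]
{"dp":[-0.0003,-0.0025,0.0030],"turn":[0,0,-0.14]}
--
```

Emit:
jog_arm(deltas=[{"dp": [0, -0.0025, 0.003], "turn": [0, 0, 0], "grip": 0.087}, {"dp": [0, 0, 0], "turn": [0, 0, 0], "grip": 0.07}, {"dp": [0, 0, 0], "turn": [0, 0, 0], "grip": 0.05}, {"dp": [0, 0, 0], "turn": [0, 0, 0], "grip": 0.05}, {"dp": [0, 0, 0], "turn": [0, 0, 0], "grip": 0.05}], grip_force=20)

```text
time: 13.55
tcp_pos: [427.9, -340.0, 193.7]
tcp_rot: [0.001, 0.838, 0.546, -0.0]
contact_force: [0.1, 0.5, -0.6]
finger_gap: 59.4
```

```bash
python3 -c "
from h import *
tilt();plan([(427.8,-340.2,193,1.158)])"
```

```text
tilt turn deg [ 0.06  0.05 -0.  ] grasp pt [ 428.1 -340.2   29.7] tip z 11.7
t 13.55 tcp [ 427.9 -340.   193.7] psi 1.156 tiltdown [ 7.0e-04 -1.3e-03 -1.0e+00] F [ 0.1  0.5 -0.6] gap 59.4 q [ 0.85  0.35 -0.3   1.92  0.13  0.88  0.07]
{"dp":[-0.0003,-0.0000,0.0007],"turn":[0,0,-0.14]}
--
```

Emit:
jog_arm(deltas=[{"dp": [0, 0, -0.015], "turn": [0, 0, 0], "grip": 0.05}, {"dp": [0, 0, -0.04], "turn": [0, 0, 0], "grip": 0.05}, {"dp": [0, 0, -0.045], "turn": [0, 0, 0], "grip": 0.05}, {"dp": [0, 0, -0.035], "turn": [0, 0, 0], "grip": 0.05}, {"dp": [0, 0, 0], "turn": [0, 0, 0], "grip": 0.05}])

```text
time: 14.18
tcp_pos: [427.9, -339.4, 336.8]
tcp_rot: [0.001, 0.837, 0.546, 0.0]
contact_force: [-0.3, 0.0, -0.9]
finger_gap: 59.3
```

```bash
python3 -c "
from h import *
s=robot.state();d=snap('wrist','w6')
np.savez('pics/w6s.npz',tcp_pos=s['tcp_pos'],tcp_rot=s['tcp_rot'])
tilt();plan([(520,-26,332,-.19)],step=45,rot=8)"
```

```text
tilt turn deg [ 0.03  0.02 -0.  ] grasp pt [ 427.6 -339.3  171.2] tip z 153.2
t 14.225 tcp [ 427.5 -339.2  335.2] psi 1.156 tiltdown [ 3.e-04 -5.e-04 -1.e+00] F [ 0.  -1.  -0.8] gap 59.0 q [ 0.87  0.19 -0.32  1.8   0.06  1.16  0.12]
{"dp":[0.0324,-0.0041,0.0003],"turn":[0,0,7.71]}
{"dp":[0.0315,-0.0085,0.0003],"turn":[0,0,7.71]}
{"dp":[0.0301,-0.0126,0.0003],"turn":[0,0,7.71]}
{"dp":[0.0282,-0.0165,0.0003],"turn":[0,0,7.71]}
{"dp":[0.0257,-0.0202,0.0003],"turn":[0,0,7.71]}
{"dp":[0.0227,-0.0234,0.0003],"turn":[0,0,7.71]}
{"dp":[0.0194,-0.0263,0.0003],"turn":[0,0,7.71]}
{"dp":[0.0157,-0.0286,0.0003],"turn":[0,0,7.71]}
{"dp":[0.0117,-0.0305,0.0003],"turn":[0,0,7.71]}
{"dp":[0.0075,-0.0318,0.0003],"turn":[0,0,7.71]}
--
```

View pics/w6.png

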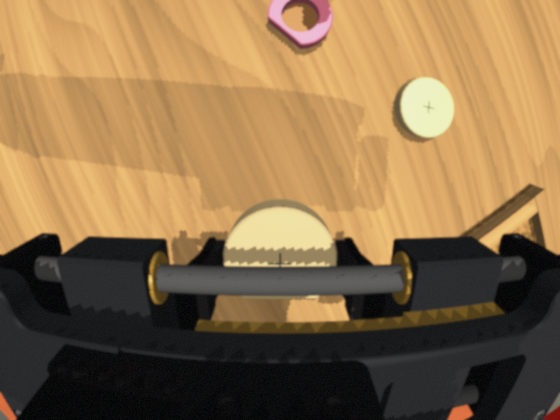

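Run:
```python
from h import *
d=dict(np.load('pics/w6.npz'));s=dict(np.load('pics/w6s.npz'))
P=wray(d,s,[280,225,337],[262,250,250],s['tcp_pos'][2]-173.7);M=psi_of(s['tcp_rot'])[1]
print((P-s['tcp_pos'])@M)
H,S,V=hsv(d);yy,xx=np.mgrid[:420,:560]
m,a,c=comp((S<105)&(V>150)&(abs(xx-280)<62)&(yy>195)&(yy<246),(280,225),100);Q=outer(m);Q=Q[(Q[:,1]<240)]
print(a);W=(wray(d,s,Q[:,0],Q[:,1],s['tcp_pos'][2]-173.7)-s['tcp_pos'])@M;print(dfit(W),W[:,0].max(),W[:,1].min(),W[:,1].max())
```

```text
[[  0.75158397   0.65661847 173.70176062]
 [  7.25236132 -27.50785023 173.62246387]
 [  7.19498095  29.89430977 173.7731869 ]]
3328
(array([2.09549007, 0.5058541 ]), np.float64(28.748969746383697), None, None) 31.00705600092235 -26.14356528637276 26.955295894550172
```

Emit:
jog_arm(deltas=[{"dp": [0.0324, -0.004, 0], "turn": [0, 0, 7.7], "grip": 0.05}, {"dp": [0.0315, -0.0085, 0], "turn": [0, 0, 7.7], "grip": 0.05}, {"dp": [0.03, -0.0126, 0], "turn": [0, 0, 7.7], "grip": 0.05}, {"dp": [0.028, -0.0165, 0], "turn": [0, 0, 7.7], "grip": 0.05}, {"dp": [0.0257, -0.02, 0], "turn": [0, 0, 7.7], "grip": 0.05}, {"dp": [0.0227, -0.0234, 0], "turn": [0, 0, 7.7], "grip": 0.05}, {"dp": [0.0194, -0.0263, 0], "turn": [0, 0, 7.7], "grip": 0.05}, {"dp": [0.0157, -0.0286, 0], "turn": [0, 0, 7.7], "grip": 0.05}, {"dp": [0.0117, -0.03, 0], "turn": [0, 0, 7.7], "grip": 0.05}, {"dp": [0.0075, -0.032, 0], "turn": [0, 0, 7.7], "grip": 0.05}, {"dp": [0, 0, 0], "turn": [0, 0, 0], "grip": 0.05}, {"dp": [0, 0, 0], "turn": [0, 0, 0], "grip": 0.05}])

```text
time: 15.72
tcp_pos: [523.1, -18.6, 324.3]
tcp_rot: [-0.002, 0.993, -0.116, -0.01]
contact_force: [-0.5, -0.2, -0.8]
finger_gap: 58.7
```

```bash
python3 -c "
from h import *
tilt();plan([(520,-26,290,-.192)],step=45,rot=8)"
```

```text
tilt turn deg [-0.06  1.11  0.  ] grasp pt [520.  -17.7 160.4] tip z 142.3
t 15.725 tcp [523.1 -18.6 324.3] psi -0.232 tiltdown [-0.0187  0.0054 -0.9998] F [-0.5 -0.2 -0.8] gap 58.7 q [ 0.38  0.18 -0.47  1.85  0.08  1.16 -1.92]
{"dp":[-0.0013,0.0079,0.0343],"turn":[0,0,-2.29]}
--
```

Emit:
jog_arm(deltas=[{"dp": [-0.001, 0.008, 0.015], "turn": [-0.1, 1.1, -2.3], "grip": 0.05}, {"dp": [0, 0, 0.01], "turn": [0, 0, 0], "grip": 0.05}, {"dp": [0, 0, 0], "turn": [0, 0, 0], "grip": 0.05}])

```text
time: 16.1
tcp_pos: [519.1, -28.7, 297.8]
tcp_rot: [0.001, 0.995, -0.096, -0.001]
contact_force: [-0.9, 0.5, 0.7]
finger_gap: 59.0
```

```bash
python3 -c "
from h import *
tilt();plan([(519.5,-25.9,275,-.192)],step=45,rot=8)"
```

```text
tilt turn deg [ 0.07  0.11 -0.  ] grasp pt [518.8 -28.8 133.8] tip z 115.8
t 16.1 tcp [519.1 -28.7 297.8] psi -0.193 tiltdown [-2.2e-03 -8.0e-04 -1.0e+00] F [-0.9  0.5  0.7] gap 59.0 q [ 0.39  0.19 -0.46  1.89  0.1   1.08 -1.87]
{"dp":[-0.0002,-0.0028,0.0228],"turn":[0,0,-0.03]}
--
```

Emit:
jog_arm(deltas=[{"dp": [0, -0.0025, 0.01], "turn": [0.1, 0.1, 0], "grip": 0.05}, {"dp": [0, 0, 0.01], "turn": [0, 0, 0], "grip": 0.05}, {"dp": [0, 0, 0], "turn": [0, 0, 0], "grip": 0.05}])

```text
time: 16.48
tcp_pos: [519.9, -26.1, 276.9]
tcp_rot: [-0.0, 0.995, -0.097, 0.0]
contact_force: [-0.2, 1.0, -0.7]
finger_gap: 58.6
```

```bash
python3 -c "
from h import *
tilt();plan([(519.5,-25.9,272,-.192)],step=45,rot=8)"
```

```text
tilt turn deg [-0.05 -0.    0.  ] grasp pt [519.9 -26.  112.9] tip z 94.9
t 16.475 tcp [519.9 -26.1 276.9] psi -0.193 tiltdown [ 2.e-04  9.e-04 -1.e+00] F [-0.2  1.  -0.7] gap 58.6 q [ 0.38  0.22 -0.46  1.91  0.11  1.04 -1.89]
{"dp":[-0.0004,-0.0002,0.0049],"turn":[0,0,-0.08]}
--
```

Emit:
jog_arm(deltas=[{"dp": [0, 0, 0.005], "turn": [0, 0, 0], "grip": 0.05}, {"dp": [0, 0, 0.003], "turn": [0, 0, 0], "grip": 0.05}, {"dp": [0, 0, 0.002], "turn": [0, 0, 0], "grip": 0.05}])

```text
time: 16.85
tcp_pos: [520.2, -25.9, 266.7]
tcp_rot: [-0.0, 0.995, -0.096, 0.0]
contact_force: [-0.3, 0.2, 0.2]
finger_gap: 59.0
```

Emit:
jog_arm(deltas=[{"dp": [0, 0, 0.002], "turn": [0, 0, 0], "grip": 0.05}, {"dp": [0, 0, 0.001], "turn": [0, 0, 0], "grip": 0.05}])

```text
time: 17.1
tcp_pos: [520.2, -25.9, 263.5]
tcp_rot: [-0.0, 0.995, -0.096, 0.0]
contact_force: [-0.1, 0.1, 0.1]
finger_gap: 59.0
```

Emit:
jog_arm(deltas=[{"dp": [0, 0, 0.002], "turn": [0, 0, 0], "grip": 0.05}, {"dp": [0, 0, 0.002], "turn": [0, 0, 0], "grip": 0.05}])

```text
time: 17.35
tcp_pos: [520.3, -25.9, 259.8]
tcp_rot: [-0.0, 0.995, -0.096, 0.001]
contact_force: [-1.9, -0.2, 3.6]
finger_gap: 58.9
```

```bash
python3 -c "
from h import *
tilt();snap('side','s7');snap('wrist','w7')
import cv2
a=cv2.imread('pics/side0.png');a=cv2.imread('pics/s7.png')[140:270,200:400]; cv2.imwrite('pics/s7z.png',cv2.resize(a,None,fx=4,fy=4,interpolation=cv2.INTER_CUBIC))"
```

```text
tilt turn deg [-0.05 -0.08  0.  ] grasp pt [520.5 -25.8  95.8] tip z 77.8
```

View pics/w7.png

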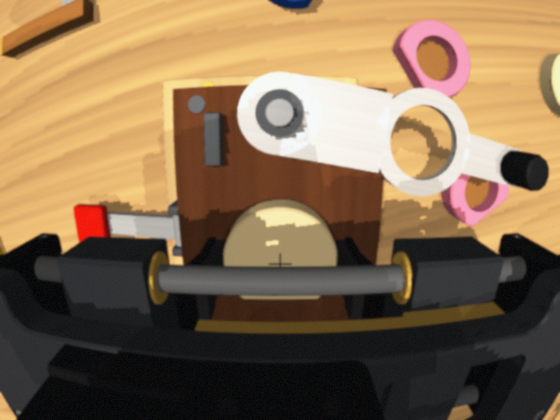

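Emit:
jog_arm(deltas=[{"dp": [0, 0, 0], "turn": [0, 0, 0], "grip": 0.075}, {"dp": [0, 0, 0], "turn": [0, 0, 0], "grip": 0.075}, {"dp": [0, 0, 0], "turn": [0, 0, 0], "grip": 0.075}, {"dp": [0, 0, -0.015], "turn": [0, 0, 0], "grip": 0.075}, {"dp": [0, 0, -0.025], "turn": [0, 0, 0], "grip": 0.075}, {"dp": [0, 0, 0], "turn": [0, 0, 0], "grip": 0}, {"dp": [0, 0, 0], "turn": [0, 0, 0], "grip": 0}, {"dp": [0, 0, 0], "turn": [0, 0, 0], "grip": 0}, {"dp": [0, 0, 0], "turn": [0, 0, 0], "grip": 0}, {"dp": [0, 0, 0], "turn": [0, 0, 0], "grip": 0}, {"dp": [0, 0, 0], "turn": [0, 0, 0], "grip": 0}])

```text
time: 18.82
tcp_pos: [520.0, -25.9, 301.4]
tcp_rot: [-0.001, 0.995, -0.096, 0.0]
contact_force: [0.6, 0.2, 0.0]
finger_gap: 22.9
```

```bash
python3 -c "
from h import *
tilt();snap('wrist','w8');plan([(520,-25.9,268,-.192)])"
```

```text
tilt turn deg [-0.07 -0.01  0.  ] grasp pt [520.  -25.7 137.4] tip z 119.4
t 18.875 tcp [519.9 -25.9 301.5] psi -0.193 tiltdown [ 3.0e-04  1.1e-03 -1.0e+00] F [-0.3 -0.   0.9] gap 19.4 q [ 0.39  0.19 -0.47  1.89  0.09  1.09 -1.88]
{"dp":[0.0001,-0.0000,0.0335],"turn":[0,0,-0.05]}
--
```

View pics/w8.png

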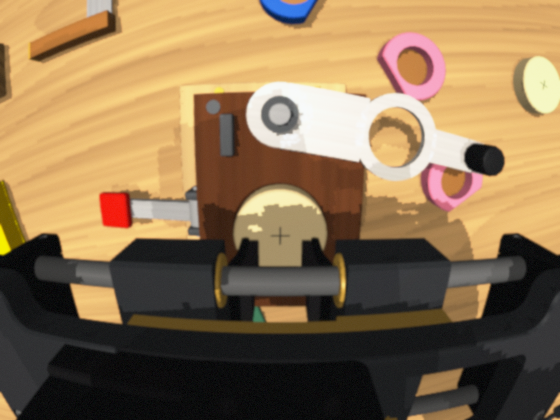

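Emit:
jog_arm(deltas=[{"dp": [0, 0, 0.02], "turn": [0, 0, 0], "grip": 0}, {"dp": [0, 0, 0.008], "turn": [0, 0, 0], "grip": 0}, {"dp": [0, 0, 0.006], "turn": [0, 0, 0], "grip": 0}, {"dp": [0, 0, 0.005], "turn": [0, 0, 0], "grip": 0}])

```text
time: 19.38
tcp_pos: [520.5, -25.9, 262.4]
tcp_rot: [-0.0, 0.995, -0.096, 0.001]
contact_force: [-1.7, -0.2, 3.8]
finger_gap: 0.5
```

Emit:
jog_arm(deltas=[{"dp": [0, 0, 0.003], "turn": [0, 0, 0], "grip": 0}, {"dp": [0, 0, 0.002], "turn": [0, 0, 0], "grip": 0}])

```text
time: 19.62
tcp_pos: [520.6, -25.9, 258.5]
tcp_rot: [-0.0, 0.995, -0.096, 0.001]
contact_force: [-12.0, -0.4, 27.8]
finger_gap: 0.3
```

Emit:
jog_arm(deltas=[{"dp": [0, 0, 0.001], "turn": [0, 0, 0], "grip": 0}])

```text
time: 19.75
tcp_pos: [520.6, -25.8, 258.7]
tcp_rot: [0.0, 0.995, -0.096, 0.001]
contact_force: [-7.5, 0.9, 13.5]
finger_gap: 0.5
```

Emit:
jog_arm(deltas=[{"dp": [0, 0, -0.02], "turn": [0, 0, 0], "grip": 0}, {"dp": [-0.02, 0, -0.04], "turn": [0, 0, 0], "grip": 0}, {"dp": [-0.04, 0, -0.01], "turn": [0, 0, 0], "grip": 0}, {"dp": [0, 0, 0], "turn": [0, 0, 0], "grip": 0}, {"dp": [0, 0, 0], "turn": [0, 0, 0], "grip": 0}])

```text
time: 20.38
tcp_pos: [460.8, -13.8, 331.2]
tcp_rot: [-0.0, 0.995, -0.096, 0.002]
contact_force: [-0.0, -0.4, 0.3]
finger_gap: 0.4
```

Run:
```python
from h import *
tilt()
s=robot.state();d=snap('wrist','w9');np.savez('pics/w9s.npz',tcp_pos=s['tcp_pos'],tcp_rot=s['tcp_rot'])
H,S,V=hsv(d);yy,xx=np.mgrid[:420,:560]
m=(S<110)&(V>130)&(abs(xx-280)<70)&(yy>70)&(yy<225)&(H>15)
n=comp(m,(275,150),800);P=outer(n[0]);print(n[1:],P.min(0),P.max(0),dfit(wray(d,s,P[:,0],P[:,1],76)))
Z=d['z_map'];print(Z[int(n[2][1]),int(n[2][0])])
m=(V<50)&(xx>420)&(yy>60)&(yy<200)&(yy<240);
```

```text
tilt turn deg [-0.05 -0.25  0.  ] grasp pt [461.6 -13.8 167.2] tip z 149.2
(np.int32(5038), array([280.49642715, 135.02381898])) [239  97] [322 169] (array([520.87796177, -25.93610007]), np.float64(29.823097709649254), np.float32(2.9491751), np.float32(21.77205))
229.33337
```

View pics/w9.png

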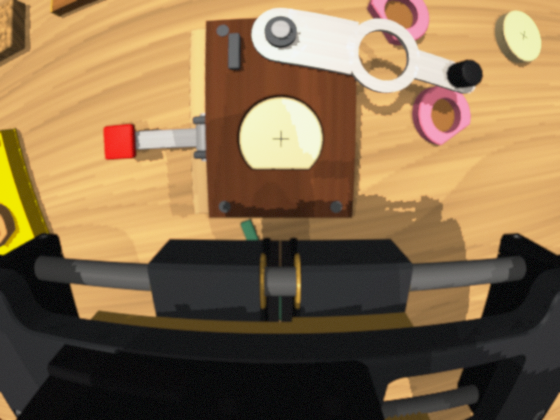

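Run:
```python
from h import *
d=dict(np.load('pics/w9.npz'));s=dict(np.load('pics/w9s.npz'))
yy,xx=np.mgrid[:420,:560]
H,S,V=hsv(d);m,a,c=comp((V<60)&(xx>440)&(xx<490)&(yy>50)&(yy<95),(468,73));print(a,c,outer(m).min(0),outer(m).max(0))
for z in(97,104):print('w9',wray(d,s,*c,z))
t=dict(np.load('pics/t5.npz'))
H,S,V=hsv(t);m,a,c=comp((V<60)&(abs(xx-368)<12)&(abs(yy-221)<12),(368,221));print(a,c,outer(m).min(0),outer(m).max(0))
for z in(97,104):print('t5',world(t,*c,z))
pv=np.array([593.9,-40.2])
k=np.array([545.5,-167]);print(np.linalg.norm(k-pv),np.degrees(np.arctan2(*(k-pv)[::-1])))
```

```text
702 [464.24786325  73.85897436] [448  61] [481  86]
w9 [[ 548.48703057 -166.88289222   97.        ]]
w9 [[ 547.89095567 -162.32180944  104.        ]]
60 [368.  220.5] [364 217] [372 224]
t5 [[ 546.8319049  -166.97762266   97.        ]]
t5 [[ 546.24368652 -165.51981411  104.        ]]
135.7232478243871 -110.89202903715267
```

```bash
python3 -c "
from h import *
plan([(547,-166.3,325,1.215)],step=40,rot=9)"
```

```text
t 20.425 tcp [460.8 -13.6 331. ] psi -0.193 tiltdown [ 3.8e-03  3.0e-04 -1.0e+00] F [-0.3 -0.3  0.2] gap 0.4 q [ 0.42  0.03 -0.49  1.98  0.02  1.13 -1.84]
{"dp":[0.0126,0.0148,0.0007],"turn":[0,0,-8.96]}
{"dp":[0.0102,0.0166,0.0007],"turn":[0,0,-8.96]}
{"dp":[0.0075,0.0180,0.0007],"turn":[0,0,-8.96]}
{"dp":[0.0046,0.0189,0.0007],"turn":[0,0,-8.96]}
{"dp":[0.0016,0.0194,0.0007],"turn":[0,0,-8.96]}
{"dp":[-0.0015,0.0194,0.0007],"turn":[0,0,-8.96]}
{"dp":[-0.0045,0.0190,0.0007],"turn":[0,0,-8.96]}
{"dp":[-0.0074,0.0180,0.0007],"turn":[0,0,-8.96]}
{"dp":[-0.0101,0.0167,0.0007],"turn":[0,0,-8.96]}
--
```

Emit:
jog_arm(deltas=[{"dp": [0.0126, 0.015, 0], "turn": [0, -0.2, -9], "grip": 0.05}, {"dp": [0.01, 0.0166, 0], "turn": [0, 0, -9], "grip": 0.05}, {"dp": [0.0075, 0.018, 0], "turn": [0, 0, -9], "grip": 0.05}, {"dp": [0.0046, 0.019, 0], "turn": [0, 0, -9], "grip": 0.05}, {"dp": [0.0016, 0.0194, 0], "turn": [0, 0, -9], "grip": 0.05}, {"dp": [-0.0015, 0.0194, 0], "turn": [0, 0, -9], "grip": 0.05}, {"dp": [-0.0045, 0.019, 0], "turn": [0, 0, -9], "grip": 0.05}, {"dp": [-0.0074, 0.018, 0], "turn": [0, 0, -9], "grip": 0.05}, {"dp": [-0.01, 0.0167, 0], "turn": [0, 0, -9], "grip": 0.05}, {"dp": [0, 0, 0], "turn": [0, 0, 0], "grip": 0.05}, {"dp": [0, 0, 0], "turn": [0, 0, 0], "grip": 0.05}])

```text
time: 21.8
tcp_pos: [557.9, -170.8, 321.7]
tcp_rot: [-0.006, 0.807, 0.59, -0.001]
contact_force: [0.1, 0.4, -0.6]
finger_gap: 50.1
```

```bash
python3 -c "
from h import *
tilt();plan([(547,-166.3,300,1.215)],step=40,rot=9)"
```

```text
tilt turn deg [-0.62 -0.32  0.  ] grasp pt [ 556.5 -169.4  157.7] tip z 139.7
t 21.8 tcp [ 557.9 -170.8  321.7] psi 1.262 tiltdown [-0.0086  0.0086 -0.9999] F [ 0.1  0.4 -0.6] gap 50.1 q [ 0.61  0.3  -0.47  1.71  0.14  1.17 -0.2 ]
{"dp":[0.0010,-0.0117,0.0217],"turn":[0,0,2.68]}
--
```

Emit:
jog_arm(deltas=[{"dp": [0.001, -0.0117, 0.01], "turn": [-0.6, -0.3, 2.7], "grip": 0.05}, {"dp": [0, 0, 0.01], "turn": [0, 0, 0], "grip": 0.05}, {"dp": [0, 0, 0], "turn": [0, 0, 0], "grip": 0.05}])

```text
time: 22.18
tcp_pos: [546.7, -164.2, 301.0]
tcp_rot: [-0.0, 0.822, 0.569, -0.0]
contact_force: [0.5, -0.7, 0.4]
finger_gap: 49.9
```

```bash
python3 -c "
from h import *
snap('wrist','w10');tilt();plan([(547,-166.3,271,1.215)],step=40,rot=9)"
```

```text
tilt turn deg [-0.01 -0.03  0.  ] grasp pt [ 546.9 -164.1  137.5] tip z 119.5
t 22.225 tcp [ 546.9 -164.2  301.5] psi 1.211 tiltdown [ 0.e+00  5.e-04 -1.e+00] F [0.2 0.6 0.5] gap 49.8 q [ 0.61  0.29 -0.46  1.77  0.14  1.12 -0.26]
{"dp":[-0.0020,0.0009,0.0305],"turn":[0,0,-0.25]}
--
```

View pics/w10.png

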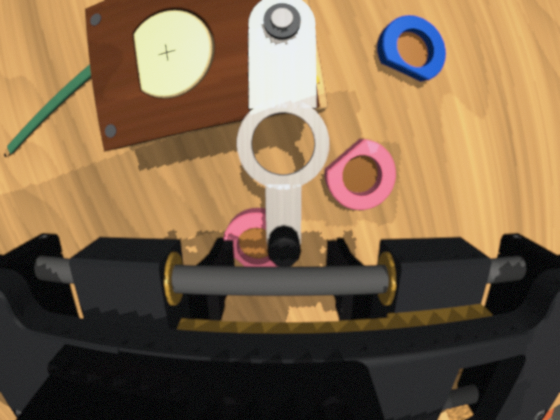

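Emit:
jog_arm(deltas=[{"dp": [-0.002, 0.001, 0.015], "turn": [0, 0, 0], "grip": 0.05}, {"dp": [0, 0, 0.013], "turn": [0, 0, 0], "grip": 0.04}, {"dp": [0, 0, 0], "turn": [0, 0, 0], "grip": 0.024}, {"dp": [0, 0, 0], "turn": [0, 0, 0], "grip": 0.024}], grip_force=5)

```text
time: 22.72
tcp_pos: [547.6, -166.7, 271.5]
tcp_rot: [-0.0, 0.822, 0.569, 0.0]
contact_force: [0.2, 0.6, -0.2]
finger_gap: 28.7
```

```bash
python3 -c "
from h import *
tilt()
pv=np.array([593.9,-40.2]);W=[]
for a in np.linspace(249.6,166.8,10)[1:]:
    r=np.radians(a);W.append((pv[0]+134.8*np.cos(r),pv[1]+134.8*np.sin(r),271,r-np.pi))
print(np.round(W,2));plan(W,step=60,rot=20)"
```

```text
tilt turn deg [-0.01 -0.05  0.  ] grasp pt [ 547.6 -166.6  107.5] tip z 89.5
[[ 5.2732e+02 -1.5741e+02  2.7100e+02  1.0500e+00]
 [ 5.0943e+02 -1.4525e+02  2.7100e+02  8.9000e-01]
 [ 4.9372e+02 -1.3040e+02  2.7100e+02  7.3000e-01]
 [ 4.8059e+02 -1.1322e+02  2.7100e+02  5.7000e-01]
 [ 4.7037e+02 -9.4170e+01  2.7100e+02  4.1000e-01]
 [ 4.6333e+02 -7.3720e+01  2.7100e+02  2.5000e-01]
 [ 4.5965e+02 -5.2420e+01  2.7100e+02  9.0000e-02]
 [ 4.5943e+02 -3.0800e+01  2.7100e+02 -7.0000e-02]
 [ 4.6266e+02 -9.4200e+00  2.7100e+02 -2.3000e-01]]
t 22.725 tcp [ 547.6 -166.7  271.5] psi 1.211 tiltdown [ 1.e-04  8.e-04 -1.e+00] F [ 0.2  0.6 -0.2] gap 28.7 q [ 0.6   0.32 -0.45  1.79  0.16  1.06 -0.27]
{"dp":[0.0015,-0.0223,0.0005],"turn":[0,0,8.96]}
--
{"dp":[0.0017,-0.0216,-0.0000],"turn":[0,0,9.20]}
--
{"dp":[0.0017,-0.0216,-0.0000],"turn":[0,0,9.20]}
--
{"dp":[0.0017,-0.0216,-0.0000],"turn":[0,0,9.20]}
--
{"dp":[0.0017,-0.0216,-0.0000],"turn":[0,0,9.20]}
--
{"dp":[0.0017,-0.0216,-0.0000],"turn":[0,0,9.20]}
--
{"dp":[0.0017,-0.0216,-0.0000],"turn":[0,0,9.20]}
--
{"dp":[0.0017,-0.0216,-0.0000],"turn":[0,0,9.20]}
--
{"dp":[0.0017,-0.0216,-0.0000],"turn":[0,0,9.20]}
--
```

Emit:
jog_arm(deltas=[{"dp": [0.0005, -0.011, 0], "turn": [0, 0, 4.6], "grip": 0.024}, {"dp": [0.0005, -0.011, 0], "turn": [0, 0, 4.6], "grip": 0.024}, {"dp": [0.0005, -0.011, 0], "turn": [0, 0, 4.6], "grip": 0.024}, {"dp": [0.0005, -0.011, 0], "turn": [0, 0, 4.6], "grip": 0.024}, {"dp": [0.0005, -0.011, 0], "turn": [0, 0, 4.6], "grip": 0.024}])

```text
time: 23.35
tcp_pos: [501.7, -137.7, 273.3]
tcp_rot: [0.001, 0.922, 0.387, 0.002]
contact_force: [1.4, -0.4, -0.7]
finger_gap: 24.1
```

```bash
cat >> h.py <<'E'
def arc(a1,n,z=271,r0=134.8):
    pv=np.array([593.9,-40.2]);s=robot.state();v=s['tcp_pos'][:2]-pv
    a0=np.degrees(np.arctan2(v[1],v[0]))%360; print('ang',a0,'rad',np.hypot(*v))
    W=[]
    for a in np.linspace(a0,a1,n+1)[1:]:
        r=np.radians(a);W.append((pv[0]+r0*np.cos(r),pv[1]+r0*np.sin(r),z,r-np.pi))
    tilt();plan(W,step=60,rot=20)
E
python3 -c "
from h import *
arc(175,9)"
```

```text
ang 226.6088531279954 rad 134.15542819513738
tilt turn deg [ 0.22 -0.16  0.  ] grasp pt [ 502.5 -137.8  109.3] tip z 91.3
t 23.35 tcp [ 501.7 -137.7  273.3] psi 0.795 tiltdown [ 4.6e-03 -7.0e-04 -1.0e+00] F [ 1.4 -0.4 -0.7] gap 24.1 q [ 0.56  0.21 -0.42  1.92  0.1   1.03 -0.68]
{"dp":[-0.0002,-0.0135,0.0023],"turn":[0,0,4.69]}
--
{"dp":[0.0007,-0.0135,-0.0000],"turn":[0,0,5.73]}
--
{"dp":[0.0007,-0.0135,-0.0000],"turn":[0,0,5.73]}
--
{"dp":[0.0007,-0.0135,-0.0000],"turn":[0,0,5.73]}
--
{"dp":[0.0007,-0.0135,-0.0000],"turn":[0,0,5.73]}
--
{"dp":[0.0007,-0.0135,-0.0000],"turn":[0,0,5.73]}
--
{"dp":[0.0007,-0.0135,-0.0000],"turn":[0,0,5.73]}
--
{"dp":[0.0007,-0.0135,-0.0000],"turn":[0,0,5.73]}
--
{"dp":[0.0007,-0.0135,-0.0000],"turn":[0,0,5.73]}
--
```

Tracking well. The knob appears to follow; continue.

Emit:
jog_arm(deltas=[{"dp": [0, -0.0135, 0.002], "turn": [0.2, -0.2, 4.7], "grip": 0.024}, {"dp": [0.0007, -0.0135, 0.001], "turn": [0, 0, 5.7], "grip": 0.024}, {"dp": [0.0007, -0.0135, 0], "turn": [0, 0, 5.7], "grip": 0.024}, {"dp": [0.0007, -0.0135, 0], "turn": [0, 0, 5.7], "grip": 0.024}, {"dp": [0.0007, -0.0135, 0], "turn": [0, 0, 5.7], "grip": 0.024}])

```text
time: 23.98
tcp_pos: [465.9, -80.8, 272.7]
tcp_rot: [0.002, 0.989, 0.148, 0.002]
contact_force: [0.7, 0.1, -0.8]
finger_gap: 24.0
```

```bash
python3 -c "
from h import *
arc(171,4)
snap('side','s11');snap('wrist','w11')"
```

```text
ang 197.5855695031769 rad 134.23415021427894
tilt turn deg [ 0.27 -0.22  0.  ] grasp pt [466.8 -81.3 108.7] tip z 90.7
t 23.975 tcp [465.9 -80.8 272.7] psi 0.298 tiltdown [ 0.0051 -0.0034 -1.    ] F [ 0.7  0.1 -0.8] gap 24.0 q [ 0.48  0.12 -0.42  2.02  0.06  1.01 -1.25]
{"dp":[0.0002,-0.0156,0.0017],"turn":[0,0,6.13]}
--
{"dp":[0.0009,-0.0156,-0.0000],"turn":[0,0,6.65]}
--
{"dp":[0.0009,-0.0156,-0.0000],"turn":[0,0,6.65]}
--
{"dp":[0.0009,-0.0156,-0.0000],"turn":[0,0,6.65]}
--
```

View pics/w11.png

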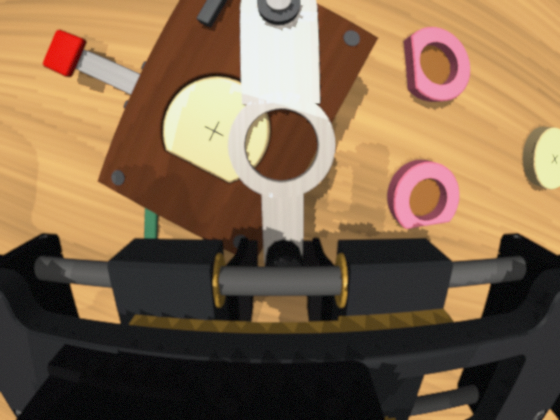

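The plate moves with the knob and passes over the disc without catching. Continue to the stop.

Emit:
jog_arm(deltas=[{"dp": [0, -0.0155, 0.001], "turn": [0.3, -0.2, 6.1], "grip": 0.024}, {"dp": [0.0009, -0.0155, 0.001], "turn": [0, 0, 6.6], "grip": 0.024}, {"dp": [0.0009, -0.0155, 0], "turn": [0, 0, 6.6], "grip": 0.024}, {"dp": [0.0009, -0.0155, 0], "turn": [0, 0, 6.6], "grip": 0.024}])

```text
time: 24.58
tcp_pos: [461.4, -20.6, 272.0]
tcp_rot: [0.0, 0.997, -0.078, 0.001]
contact_force: [-0.7, -1.4, -0.7]
finger_gap: 24.1
```

```bash
python3 -c "
from h import *
arc(167,1)"
```

```text
ang 171.57337500458777 rad 133.9353050084638
tilt turn deg [ 0.02 -0.17  0.  ] grasp pt [461.9 -20.7 108. ] tip z 90.0
t 24.575 tcp [461.4 -20.6 272. ] psi -0.156 tiltdown [ 2.8e-03 -8.0e-04 -1.0e+00] F [-0.7 -1.4 -0.7] gap 24.1 q [ 0.38  0.1  -0.45  2.05  0.05  1.   -1.82]
{"dp":[-0.0005,-0.0107,0.0010],"turn":[0,0,4.07]}
--
```

Emit:
jog_arm(deltas=[{"dp": [0, -0.005, 0], "turn": [0, 0, 2], "grip": 0.024}, {"dp": [0, -0.004, 0], "turn": [0, 0, 0], "grip": 0.024}])

```text
time: 24.82
tcp_pos: [463.4, -11.7, 272.4]
tcp_rot: [0.0, 0.996, -0.093, 0.002]
contact_force: [-3.0, -6.2, 0.6]
finger_gap: 24.0
```

Emit:
jog_arm(deltas=[{"dp": [0, -0.003, 0], "turn": [0, 0, 0], "grip": 0.024}])

```text
time: 24.95
tcp_pos: [463.8, -10.5, 272.3]
tcp_rot: [0.002, 0.996, -0.093, 0.001]
contact_force: [-4.2, -9.7, 1.7]
finger_gap: 25.2
```

```bash
python3 -c "
from h import *
arc(167,1)"
```

```text
ang 167.1556265478399 rad 133.4736546029632
tilt turn deg [ 0.21 -0.14  0.  ] grasp pt [464.1 -11.2 108.3] tip z 90.3
t 24.95 tcp [463.8 -10.5 272.3] psi -0.186 tiltdown [ 0.0017 -0.004  -1.    ] F [-4.2 -9.7  1.7] gap 25.2 q [ 0.36  0.1  -0.45  2.04  0.06  1.01 -1.88]
{"dp":[-0.0013,-0.0004,0.0013],"turn":[0,0,2.34]}
--
```

Emit:
jog_arm(deltas=[{"dp": [0, 0.002, 0], "turn": [0, 0, 0], "grip": 0.04}, {"dp": [0, 0, 0], "turn": [0, 0, 0], "grip": 0.045}, {"dp": [0, 0, 0], "turn": [0, 0, 0], "grip": 0.045}, {"dp": [0, 0, -0.03], "turn": [0, 0, 0], "grip": 0.045}, {"dp": [0, 0, -0.04], "turn": [0, 0, 0], "grip": 0.045}, {"dp": [0, 0.04, -0.01], "turn": [0, 0, 0], "grip": 0.045}, {"dp": [0, 0.05, 0], "turn": [0, 0, 0], "grip": 0.045}, {"dp": [0, 0.05, 0], "turn": [0, 0, 0], "grip": 0.045}, {"dp": [0, 0.05, 0], "turn": [0, 0, 0], "grip": 0.045}, {"dp": [0, 0.05, 0], "turn": [0, 0, 0], "grip": 0.045}, {"dp": [0, 0.05, 0], "turn": [0, 0, 0], "grip": 0.045}, {"dp": [0, 0, 0], "turn": [0, 0, 0], "grip": 0.045}])

```text
time: 26.45
tcp_pos: [411.9, -305.4, 357.4]
tcp_rot: [0.002, 0.996, -0.087, 0.004]
contact_force: [0.4, 1.6, -1.0]
finger_gap: 44.9
```

Run:
```python
from h import *
snap('top','t12')
a=cv2.imread('pics/t12.png'); cv2.imwrite('pics/t12z.png',cv2.resize(a[140:300,80:340],None,fx=3,fy=3,interpolation=cv2.INTER_CUBIC))
t=dict(np.load('pics/t12.npz'));yy,xx=np.mgrid[:420,:560]
H,S,V=hsv(t);m,z,c=comp((V<45)&(xx>270)&(xx<325)&(yy>240)&(yy<275),(300,257));print(z,c)
k=world(t,*c,102)[0];v=k[:2]-[593.9,-40.2];print(k,np.hypot(*v),'plate angle',(np.arctan2(v[1],v[0])%(2*np.pi))-(np.pi-.192))
m,z,c=comp((S<160)&(abs(xx-136)<20)&(abs(yy-245)<20)&(H<27),(136,245),20);P=outer(m);print('bored',z,dfit(world(t,P[:,0],P[:,1],24)))
print(robot.state()['tcp_pos'],robot.state()['contact_force'],robot.state()['time'])
```

```text
29 [297.65517241 262.27586207]
[460.01590819 -16.17922435 102.        ] 136.021864792189 plate angle 0.014474040245754605
bored 498 (array([499.66351719, 355.47089972]), np.float64(29.545833287501775), np.float32(-2.7333312), np.float32(21.75964))
[ 412.73221265 -303.22049162  357.42005565] [ 0.89194581  0.40720264 -0.91154871] 26.5
```

View pics/t12.png

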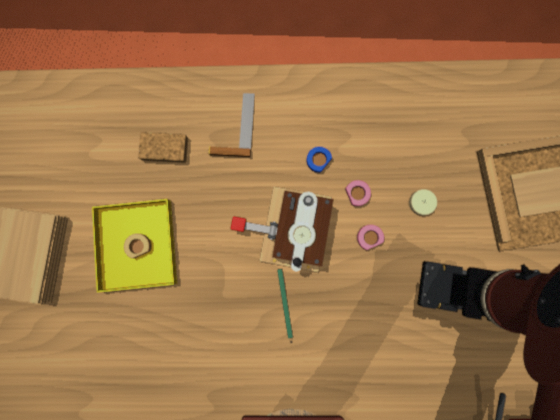

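View pics/t12z.png

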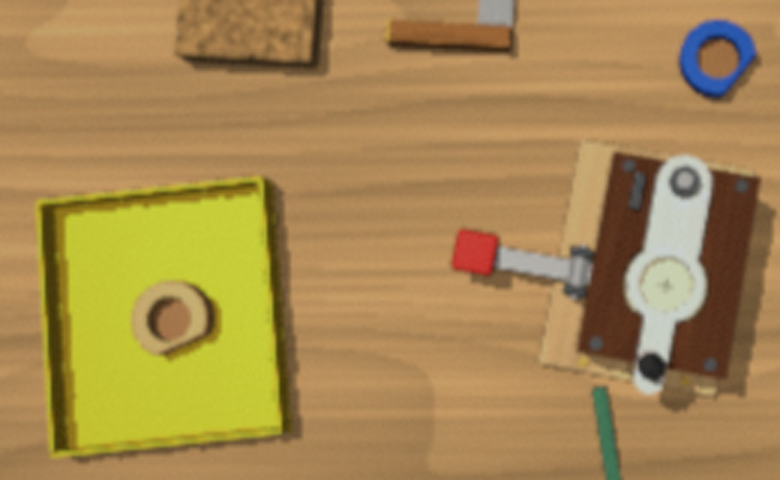

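```bash
python3 -c "
from h import *
print(robot.finish_job())"
```

```text
the job is handed in; nothing more can be done
None
```

I did the whole job and handed it in at about 26.5 s. `finish_job` gives no verdict, so what follows comes from my own last pictures and readings.

**What I did:**
- Pressed the red lever to its stop, gripped the raised bored disc and set it in the tray, letting go about 1 mm above the floor.
- Turned the flatted blank by about -77° and lowered it into the pocket. I then pressed it down with closed fingertips until the force rose to 28 N.
- Swung the hold-down plate shut by its knob until the force at the stop reached about 10 N.

**What the last checks showed:**

| Check | Measured | Target |
|---|---|---|
| Blank in pocket, centre | about 1 mm from the pocket centre | within 4 mm |
| Blank flat direction | within about 0.01 rad of the jig's | within 0.12 rad |
| Blank height | fingertips at 76.5 mm when pressed home; jig top is 76 mm | within 2 mm of flush |
| Plate angle | about 0.014 rad | below 0.08 rad |
| Bored disc | lies flat near the middle of the tray | on the tray floor, let go |

- **Bystanders:** the full-round disc, try square, sanding block, pencil and the blue and pink look-alikes show no visible shift in the last top view. I did not measure them one by one at the end.
- **Arm:** it ended clear of everything, with only sensor noise on the force reading.

**Disagreements:**
- The top camera put the bored disc about 3 mm from where the gripper released it.
- The wrist and top cameras differed by about 2 mm on the raised disc.
- The lever press peaked at about 65 N on the fingertips, against its stop. The 40 N limit is stated for the arm and gripper body; I took the fingertips not to count, and the 120 N wrist limit was not reached.

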